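# Pack the ink case of the drawing robot

### The arm

A 7-joint arm with a two-finger parallel gripper is mounted at the origin on the work surface. World frame = base frame: x ahead of the robot, y to its left, z up, the work surface at z = 0. Lengths are in m, angles in rad, forces in N, time in s.
With the tool pointing down it reaches from about 0.4 to 0.85 m from the base axis. Payload 10.4 kg.
Tool frame: the origin (TCP) lies midway between the tips of the shut fingers; the grasp point (between the pads) lies 19 mm behind it; z points along the fingers, y is the line along which they close (so a half turn about z gives the same grasp; the last joint's range is limited). The gripper opens to 87 mm and grips with 3 to 60 N. Pads are 19 mm wide; open, the fingers measure 117 mm over their backs; the gripper's body (75 mm by 190 mm) begins 51 mm behind the grasp point.
Start: joints at [1.106, 0.332, -0.065, 1.46, 0.022, 1.35, -0.088], TCP at [0.267, -0.565, 0.189] pointing down, gripper open.
Joint ranges: [-2.6, 2.6], [-0.5, 2.12], [-1.47, 1.34], [0.16, 2.42], [-1.27, 4.41], [0.06, 2.06], [-2.6, 2.6]. Speed limits (rad/s): [2.22, 2.22, 2.79, 2.79, 3.14, 3.14, 3.14].

### API

Orientations are given as a unit quaternion [x, y, z, w].
In Python, from bench import r gives the robot as it stands.
- The arm moves only by the tool arm_command, never from a script. Its arguments are lists of equal length, an entry for each row: "xyz": the shift along the world's x, y, z in m, a list of three; "rot": the turn, a rotation vector about the world's x, y, z in rad, a list of three. In form: {"xyz": [[tx, ty, tz], ...], "rot": [[ax, ay, az], ...]}. A call has 1 to 20 rows; each row is the pose to reach, as a shift and turn from the pose commanded when the call began; what a row does not reach only later rows make up. A row lasts 1/12 s, in which the tool goes at most 41.7 mm and 7.16 degrees, less where a joint would pass 70% of its speed; a pose out of reach is approached as far as the arm can. A call with a gripper value outside its range is refused whole. "grip" is the opening, from 0 (shut) to 1 (fully open), set as the call begins (left out, the last holds). The fingers move at their own pace and stop on an object; "squeeze" is the grip in N (left out, the last holds). Time passes only in rows, so rows that repeat a pose let the fingers close. It gives the time, the measured TCP pose, the force, the opening and the grip force at its end, in the units of the state.
- r.read_state(): the state, without advancing time (a new reading comes with each control period).
- r.camera(name): name is "scene" or "top" or "wrist"; returns the picture (480x640x3 uint8, red, green, blue); there is no depth.
- r.camera_model(name): a dict with "fx", "fy", "cx", "cy" (pixels), "T" (4x4, takes a point from camera to world coordinates). Camera axes: x right, y up, looking along -z (the intrinsics and any distortion apply to the point x, -y, -z); pixel columns grow to the right and rows downward; lengths in m; the calibration is good to about 2 mm. The wrist camera is an equidistant fisheye: a pixel r from the principal point sees the ray r / f radians off the axis. A picture is of the moment at which its call begins: read the wrist's pose just before it. camera_model takes no time and is no camera call; for the wrist camera it gives the pose at the moment of the call.
- r.close_job(): hands the job in; it is judged then, once.
Trained networks look in the newest picture that a camera, given by its name, has taken for a name from the list of things; names that differ only in an ending like _2 or _b are one class to them, and where a whole thing is asked for, a point or a joint stands for the part that bears it (a point fixed in the world has none). Each returns a list of dicts, best first, with "conf" (0 to 1); they miss things now and then, are a little off and sometimes report something else, mostly with a low value. They report only what shows in the picture. A call takes as long as a camera call. They do not tell look-alikes from the thing itself.
- r.look_for(label, camera): "at" ([x, y, z] in m, in the coordinates of the camera as it stood for that picture, good to about 4 mm: the middle of the surface that is visible of it).
- r.spot_point(label, camera): "at" ([x, y, z] in m, in the coordinates of the camera as it stood for that picture, good to about 4 mm: a listed point, or the origin of a listed thing).
The state is a dict: "time": time; "joint_positions": joint angles; "joint_vel": joint speeds; "joint_torque": joint torques, N m; "ee_pos": TCP position; "eef_rot": TCP orientation; "ft_force": force on the tool from outside, world axes, zero at the start; "torque": the same for the moment, N m; "width": finger opening in m; "grip_force": force on a finger pad.
Only numpy, scipy, OpenCV 4.12 (cv2) and the standard library are available. Lean on these libraries where they do the work, as an engineer would, in place of code of your own. Each camera call takes 0.05 s, during which the arm holds its last target. There are 200 camera calls.

### The job

Pack away the drawing robot's ink kit: take every capped ink tube out of the bench rack and stand it fully home in a hole of the rack in the case, leave the short capless vial in the bench rack, and nest the loose mixing cups into the cup that stands in the case. When all of that is packed, press the locked stay at its knee to break it, then lower the lid and press it fully shut without letting it slam.

Things in the scene. Friction and masses are not known exactly. Their poses are not given: they have to be found in the camera images.
- tube0: White plastic ink tube with a black screw cap: straight round body 24 mm in diameter with a flat bottom, round cap 28 mm in diameter on the top 30 mm, 115 mm tall in all, about 45 g. Origin at the centre of its underside, z up along the tube towards the cap. Starts upright in a hole of the bench rack. Some of the four may be absent (None).
- tube1: White plastic ink tube with a black screw cap: straight round body 24 mm in diameter with a flat bottom, round cap 28 mm in diameter on the top 30 mm, 115 mm tall in all, about 45 g. Origin at the centre of its underside, z up along the tube towards the cap. Starts upright in a hole of the bench rack. Some of the four may be absent (None).
- tube2: White plastic ink tube with a black screw cap: straight round body 24 mm in diameter with a flat bottom, round cap 28 mm in diameter on the top 30 mm, 115 mm tall in all, about 45 g. Origin at the centre of its underside, z up along the tube towards the cap. Starts upright in a hole of the bench rack. Some of the four may be absent (None).
- tube3: White plastic ink tube with a black screw cap: straight round body 24 mm in diameter with a flat bottom, round cap 28 mm in diameter on the top 30 mm, 115 mm tall in all, about 45 g. Origin at the centre of its underside, z up along the tube towards the cap. Starts upright in a hole of the bench rack. Some of the four may be absent (None).
- vial: White plastic short vial without a cap, 24 mm in diameter, 66 mm tall, standing in a hole of the bench rack among the tubes; it is empty and stays where it is. Origin at the centre of its underside, z up.
- cup1: White plastic mixing cup, tapered: 65 mm tall, 64 mm outside diameter at the rim, 38 mm at the foot, wall 3 mm, solid foot 25 mm thick, so that a cup nested in another stands 25 mm higher; about 70 g. Origin at the centre of its underside, z up. Starts upright on the table between the case and the bench rack. One of the two loose cups may be absent (None).
- cup2: White plastic mixing cup, tapered: 65 mm tall, 64 mm outside diameter at the rim, 38 mm at the foot, wall 3 mm, solid foot 25 mm thick, so that a cup nested in another stands 25 mm higher; about 70 g. Origin at the centre of its underside, z up. Starts upright on the table between the case and the bench rack. One of the two loose cups may be absent (None).
- base_cup: A third cup, same shape and size as the loose ones, standing upright in the round well in the far part of the case. Origin at the centre of its underside, z up.
- case: Grey open case, fixed to the table: outside 268 mm long (its x, roughly away from the robot), 150 mm wide (its y), walls 5 mm, rim 85 mm high. Origin at the centre of its underside, z up. Its lid is hinged along the rim on the -y side (the robot's right) and stands open there. The tube rack is in the part nearer the robot (-x), the cup well in the far part (+x). The folding stay is outside the near (-x) end wall.
- rack_mid (a point): Middle of the plywood tube rack in the case, at the level of the bottoms of its holes (8 mm above the case's origin), axes as the case. The rack is a block with a top 50 mm above the table, with four blind round holes, 27.5 mm in diameter and 42 mm deep, at x = +-30 mm, y = +-30 mm from this point. A seated tube's origin is at this level and its top stands 38 mm above the case's rim.
- cup_well (a point): Centre of the floor of the cup well, 8 mm above the table, axes as the case; the base cup's origin lies here; a plywood collar (hole 56 mm, top 45 mm above the table) steadies the base cup, whose rim stands 73 mm above the table.
- lid_hinge (a point): Middle of the lid's hinge line, which runs along the case's x at rim height (85 mm) on the case's -y side.
- lid (a joint): Lid angle in rad: 0 as found (open 105 degrees from shut, leaning back), growing as the lid closes, 1.833 fully shut. A stiff friction hinge: the lid stays where it is left; closing it takes 2 to 8 N at the free edge. The lid is a hollow shell 268 mm long, 150 mm from hinge to free edge and 50 mm deep, its mouth towards the case; shut, its flat top is 135 mm above the table. It cannot be closed until the stay is broken.
- lid_edge (a point): A point on the outer face (the flat top when shut) of the lid, middle of its length, 135 mm from the hinge towards the free edge and 50 mm out; open, this face looks away from the case (to its -y side), and it can be pushed over and down from behind and above.
- stay (a joint): Bend of the stay's knee in rad: 0 locked (links straight, a little past centre, bulging up), growing as the knee is pressed down and folds towards the hinge; 2.45 with the lid shut. Pressed straight down it gives way at 2 to 5 N, rising to 14 N at 30 mm, and stays where it is left. 20 mm down bends it 0.6 to 0.8 rad, draws the lid in about 0.1 rad and moves the pad some mm towards the hinge.
- knee_pad (a point): Centre of the black round push pad at the knee of the stay: a lying cylinder 20 mm in diameter and 28 mm long along the case's x, outside the case's near end wall, 34 mm above the rim and 54 mm from the hinge line when locked. Press it on its top. It joins two steel links, from a pivot on the end wall 120 mm from the hinge to one on the lid 60 mm from the hinge.
- bench_rack: Plywood bench rack, fixed: block 180 mm long (its x), 120 mm wide (its y), 45 mm high, origin at the centre of its underside, z up. Six blind round holes 27.5 mm in diameter, 42 mm deep (floor 3 mm above the table), at x = -60, 0, +60 mm and y = +-30 mm.
There are look-alikes about, which are no part of the job. What is shaped like the cup1 but orange or pink is not meant.

How it is judged:
On the way, in this order (a step that is already met when the one before it is completed fails the run):
1. all tubes stand home in the case's rack and the cups are nested in the well, with the stay still locked and the lid open (z of tube0 in the frame of rack_mid between -0.004 and 0.005 m and angle between each of tube0, tube1, tube2, tube3's own z axis and vertical below 0.12 rad and x of tube0 in the frame of rack_mid between -0.036 and 0.036 m and y of tube0 in the frame of rack_mid between -0.036 and 0.036 m and z of tube1 in the frame of rack_mid between -0.004 and 0.005 m and x of tube1 in the frame of rack_mid between -0.036 and 0.036 m and y of tube1 in the frame of rack_mid between -0.036 and 0.036 m and z of tube2 in the frame of rack_mid between -0.004 and 0.005 m and x of tube2 in the frame of rack_mid between -0.036 and 0.036 m and y of tube2 in the frame of rack_mid between -0.036 and 0.036 m and z of tube3 in the frame of rack_mid between -0.004 and 0.005 m and x of tube3 in the frame of rack_mid between -0.036 and 0.036 m and y of tube3 in the frame of rack_mid between -0.036 and 0.036 m and horizontal distance between each of base_cup, cup1, cup2 and cup_well below 0.009 m and angle between each of base_cup, cup1, cup2's own z axis and vertical below 0.1 rad and z of base_cup in the frame of cup_well below 0.004 m and z of each of cup1, cup2 in the frame of cup_well below 0.055 m and z of any of cup1, cup2 in the frame of cup_well below 0.03 m and value of joint each of stay, lid below 0.2 rad), for 0.2 s.
2. the stay is broken at its knee while the lid is still up (value of joint stay above 0.35 rad and value of joint lid below 0.8 rad), for 0.1 s.
At the end, for the whole second after the job is handed in: All tubes present stand upright (within 7 deg) in the case rack, bottoms within 5 mm of the hole floors; cups nested in the well cup, upright, within 9 mm of its centre and 5 mm of full depth; short vial still upright in a bench rack hole; all at rest; lid shut within 0.04 rad (z of tube0 in the frame of rack_mid between -0.004 and 0.005 m and angle between each of tube0, tube1, tube2, tube3, vial's own z axis and vertical below 0.12 rad and x of tube0 in the frame of rack_mid between -0.036 and 0.036 m and y of tube0 in the frame of rack_mid between -0.036 and 0.036 m and z of tube1 in the frame of rack_mid between -0.004 and 0.005 m and x of tube1 in the frame of rack_mid between -0.036 and 0.036 m and y of tube1 in the frame of rack_mid between -0.036 and 0.036 m and z of tube2 in the frame of rack_mid between -0.004 and 0.005 m and x of tube2 in the frame of rack_mid between -0.036 and 0.036 m and y of tube2 in the frame of rack_mid between -0.036 and 0.036 m and z of tube3 in the frame of rack_mid between -0.004 and 0.005 m and x of tube3 in the frame of rack_mid between -0.036 and 0.036 m and y of tube3 in the frame of rack_mid between -0.036 and 0.036 m and horizontal distance between each of base_cup, cup1, cup2 and cup_well below 0.009 m and angle between each of base_cup, cup1, cup2's own z axis and vertical below 0.1 rad and z of base_cup in the frame of cup_well below 0.004 m and z of each of cup1, cup2 in the frame of cup_well below 0.055 m and z of any of cup1, cup2 in the frame of cup_well below 0.03 m and z of vial in the frame of bench_rack below 0.008 m and x of vial in the frame of bench_rack between -0.066 and 0.066 m and y of vial in the frame of bench_rack between -0.036 and 0.036 m and linear speed of each of tube0, tube1, tube2, tube3, cup1, cup2 below 0.05 m/s and value of joint lid above 1.79 rad); the robot touches nothing.
It fails at once if the lid slams (turns faster than 2.5 rad/s) (velocity of joint lid above 2.5 rad/s).
Of tube0, tube1, tube2, tube3 only 3 to 4 are there at a start; the rules pass over those that are not, and their reading is None.
Of cup1, cup2 only 1 to 2 are there at a start; the rules pass over those that are not, and their reading is None.
At some moment in a run one of cup1, cup2 may be knocked a few centimetres aside while the robot is not near it.
Once in a run the grip may slacken for a moment while it holds something.
It also fails if it takes over 210 s, if anything falls off the work surface, if the arm or the gripper's body presses on something with over 40 N, if the wrist force passes 120 N, or if a joint passes its speed limit or range.

## Working session

There is one attempt and no reset: what is moved stays moved. The work goes in short steps, Python scripts to look and compute and a tool call to move; the robot and the scene stay as the last step left them, time stands still between calls to the robot, and variables do not carry over. Pictures are saved under pics/ and viewed, at most 14 in all, crops included, and the job is handed in when it is done.

Besides the shell and the picture viewer there is one more tool, called after "Request:" as name(argument=value, ...) on one line, values as JSON. arm_command: Moves the arm, as the interface text tells. Its arguments: {"type":"object","properties":{"xyz":{"type":"array"},"rot":{"type":"array"},"grip":{"type":"number"},"squeeze":{"type":"number"}},"required":["xyz","rot"]}

```bash
mkdir -p pics; ls
cat > h.py <<'E'
import numpy as np, cv2
from bench import r
def snap(c,f): cv2.imwrite('pics/'+f,cv2.cvtColor(np.array(r.camera(c)),cv2.COLOR_RGB2BGR))
def W(c,p): T=np.array(r.camera_model(c)["T"]); return T[:3,:3]@np.array(p)+T[:3,3]
def px(c,p):
    m=r.camera_model(c);T=np.array(m["T"]);q=T[:3,:3].T@(np.array(p)-T[:3,3]);return m["cx"]+m["fx"]*q[0]/-q[2],m["cy"]-m["fy"]*q[1]/-q[2]
def spot(c,l,f=None,k=6):
    for d in (f or r.spot_point)(l,c)[:k]:
        w=W(c,d["at"]); print(c,l,round(d["conf"],2),w.round(3),np.round(px(c,w)) if c!="wrist" else "")
def st():
    s=r.read_state();print({k:np.round(s[k],3) for k in("time","joint_positions","ee_pos","eef_rot","ft_force","width","grip_force")})
E
python3 - <<'E'
from h import *
st()
for c in("top","scene"):
    snap(c,c+"0.png")
    for l in("tube0","vial","cup1","rack_mid","cup_well","lid_hinge","bench_rack","knee_pad","lid_edge"): spot(c,l)
a=cv2.imread('pics/top0.png');b=cv2.imread('pics/scene0.png')
E
```

```text
pics
{'time': np.float64(0.0), 'joint_positions': array([ 1.106,  0.333, -0.065,  1.461,  0.022,  1.35 , -0.088]), 'ee_pos': array([ 0.267, -0.565,  0.188]), 'eef_rot': array([ 0.976,  0.219, -0.   , -0.001]), 'ft_force': array([-0.918,  0.736,  0.219]), 'width': np.float64(0.087), 'grip_force': np.float64(0.0)}
top tube0 0.76 [0.524 0.251 0.003] [209. 241.]
top tube0 0.62 [0.596 0.197 0.003] [231. 213.]
top tube0 0.55 [ 0.473  0.18  -0.001] [237. 261.]
top tube0 0.51 [ 0.463  0.235 -0.001] [216. 265.]
top vial 0.52 [0.537 0.183 0.002] [236. 235.]
top cup1 0.85 [ 0.432  0.081 -0.004] [277. 276.]
top cup1 0.75 [ 0.474 -0.025 -0.004] [318. 258.]
top cup1 0.72 [ 0.308 -0.164 -0.002] [376. 323.]
top cup1 0.62 [ 0.599  0.024 -0.007] [298. 211.]
top rack_mid 0.92 [ 0.497 -0.188  0.007] [383. 247.]
top cup_well 0.76 [ 0.618 -0.188  0.003] [381. 201.]
top lid_hinge 0.68 [ 0.554 -0.264  0.085] [417. 217.]
top bench_rack 0.64 [ 0.531  0.216 -0.001] [223. 238.]
top knee_pad 0.68 [ 0.393 -0.216  0.121] [403. 284.]
top knee_pad 0.44 [ 0.556 -0.343  0.208] [464. 203.]
top lid_edge 0.85 [ 0.557 -0.
[... 408 characters left out ...]
200. 150.]
scene cup1 0.79 [0.597 0.025 0.001] [297. 324.]
scene cup1 0.72 [ 0.312 -0.161  0.002] [339. 217.]
scene cup1 0.71 [ 0.473 -0.028  0.002] [327. 279.]
scene cup1 0.61 [ 0.431  0.083 -0.003] [378. 301.]
scene cup1 0.56 [ 0.553 -0.267  0.085] [229. 209.]
scene rack_mid 0.8 [ 0.496 -0.192  0.008] [272. 242.]
scene cup_well 0.95 [ 0.617 -0.176  0.002] [231. 272.]
scene lid_hinge 0.93 [ 0.552 -0.263  0.086] [230. 210.]
scene bench_rack 0.74 [ 0.471 -0.029  0.004] [327. 277.]
scene bench_rack 0.65 [0.523 0.22  0.003] [398. 370.]
scene knee_pad 0.73 [ 0.391 -0.214  0.12 ] [301. 180.]
scene lid_edge 0.81 [ 0.559 -0.342  0.202] [201. 150.]
scene lid_edge 0.33 [0.466 0.241 0.003] [428. 360.]
```

View pics/top0.png

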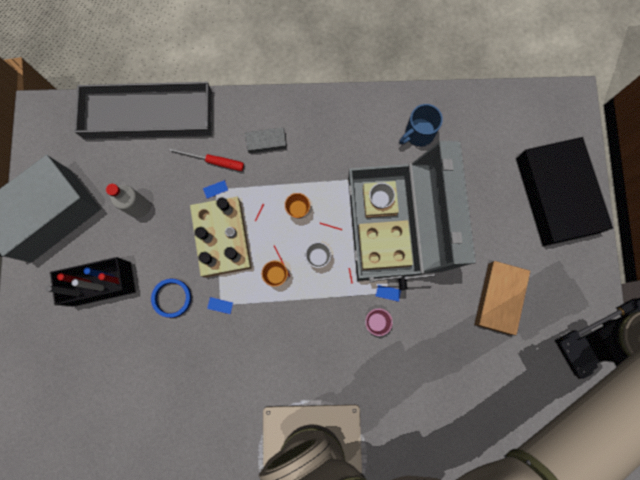

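View pics/scene0.png

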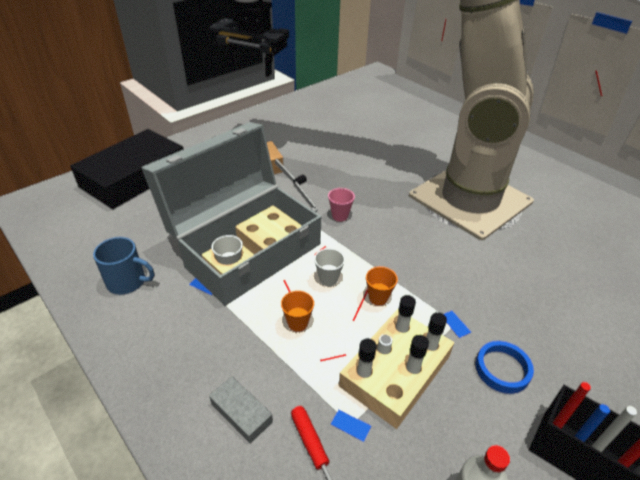

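The top view shows four capped tubes at about (223,204), (201,233), (232,253) and (205,258), and the vial at (231,232). One loose white cup is at (318,256). The base cup is in the well at (382,198), the locked knee is at (403,284), and the orange and pink cups are decoys. I'll move above the case for a closer look.

Request:
arm_command(xyz=[[0.02,0,0.04],[0.04,0.02,0.08],[0.06,0.05,0.11],[0.08,0.08,0.14],[0.1,0.11,0.17],[0.12,0.14,0.19],[0.233,0.465,0.19],[0.233,0.465,0.19],[0.233,0.465,0.19],[0.233,0.465,0.19],[0.233,0.465,0.19],[0.233,0.465,0.19],[0.233,0.465,0.19],[0.233,0.465,0.19],[0.233,0.465,0.19],[0.233,0.465,0.19],[0.233,0.465,0.19],[0.233,0.465,0.19],[0.233,0.465,0.19],[0.233,0.465,0.19]], rot=[[0,0,0.1],[0,0,0.2],[0,0,0.3],[0,0,0.4],[0,0,0.5],[0,0,0.6],[0,0,0.7],[0,0,0.8],[0,0,0.9],[0,0,1.0],[0,0,1.1],[0,0,1.19],[0,0,1.19],[0,0,1.19],[0,0,1.19],[0,0,1.19],[0,0,1.19],[0,0,1.19],[0,0,1.19],[0,0,1.19]], grip=0.95)

```text
time: 2.67
ee_pos: [0.5, -0.1014, 0.3788]
eef_rot: [0.686, 0.728, -0.0, -0.0]
ft_force: [0.1, 0.8, -0.4]
width: 0.0824
grip_force: 0.0
```

Run:
```python
from h import *
st()
snap("wrist","w1.png")
print({k:np.round(v,3) for k,v in r.camera_model("wrist").items()})
for l in("tube0","vial","cup1","rack_mid","cup_well","base_cup","lid_hinge","knee_pad","bench_rack"): spot("wrist",l)
```

```text
{'time': np.float64(2.667), 'joint_positions': array([ 0.62 ,  0.081, -0.547,  1.378,  0.043,  1.694,  0.138]), 'ee_pos': array([ 0.5  , -0.101,  0.379]), 'eef_rot': array([ 0.686,  0.728, -0.   , -0.   ]), 'ft_force': array([ 0.142,  0.792, -0.364]), 'width': np.float64(0.082), 'grip_force': np.float64(0.0)}
{'fx': np.float64(371.648), 'fy': np.float64(371.648), 'cx': np.float64(327.571), 'cy': np.float64(235.533), 'T': array([[ 0.998, -0.056, -0.02 ,  0.494],
       [ 0.059,  0.95 ,  0.307, -0.016],
       [ 0.002, -0.308,  0.951,  0.573],
       [ 0.   ,  0.   ,  0.   ,  1.   ]])}
wrist tube0 0.58 [ 0.555 -0.265  0.087] 
wrist cup1 0.95 [0.43  0.077 0.002] 
wrist cup1 0.84 [0.592 0.025 0.003] 
wrist cup1 0.83 [ 0.308 -0.165  0.001] 
wrist cup1 0.68 [ 0.476 -0.02  -0.004] 
wrist rack_mid 0.75 [ 0.495 -0.189  0.009] 
wrist cup_well 0.57 [ 0.612 -0.182  0.006] 
wrist base_cup 0.85 [ 0.612 -0.183  0.011] 
wrist lid_hinge 0.89 [ 0.551 -0.263  0.089] 
wrist lid_hinge 0.31 [ 0.494 -0.188  0.008] 
wrist knee_pad 0.96 [ 0.391 -0.216  0.115]
```

View pics/w1.png

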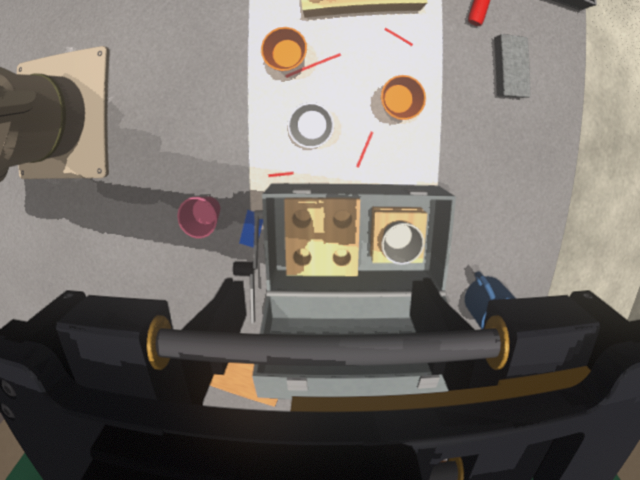

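The wrist view shows the rack holes near (302,216), (342,216), (302,257) and (342,257). The base cup rim is near (402,243) and the loose white cup near (311,126).

```bash
cat >> h.py <<'E'
def wray(u,v,z,m=None):
    m=m or r.camera_model("wrist");T=np.array(m["T"]);a=np.array([u-m["cx"],v-m["cy"]]);n=np.linalg.norm(a);th=n/m["fx"]
    d=np.array([a[0]/n*np.sin(th),-a[1]/n*np.sin(th),-np.cos(th)]);d=T[:3,:3]@d;o=T[:3,3]
    return o+d*(z-o[2])/d[2]
def wpx(p,m=None):
    m=m or r.camera_model("wrist");T=np.array(m["T"]);q=T[:3,:3].T@(np.array(p)-T[:3,3]);th=np.arctan2(np.hypot(q[0],q[1]),-q[2]);k=m["fx"]*th/np.hypot(q[0],q[1]);return np.array([m["cx"]+k*q[0],m["cy"]-k*q[1]])
def rect(im,c,half,z,ppm=5,m=None):
    "top-down rectified patch of plane z: col=+x, row=-y, ppm px/mm"
    n=int(half*2000*ppm);g=(np.arange(n)/ppm/1000-half)
    M=np.zeros((n,n,2),np.float32);m=m or r.camera_model("wrist");T=np.array(m["T"])
    X,Y=np.meshgrid(c[0]+g,c[1]-g);P=np.stack([X,Y,np.full_like(X,z)],-1)-T[:3,3];q=P@T[:3,:3]
    rr=np.hypot(q[...,0],q[...,1]);k=m["fx"]*np.arctan2(rr,-q[...,2])/rr
    return cv2.remap(im,(m["cx"]+k*q[...,0]).astype(np.float32),(m["cy"]-k*q[...,1]).astype(np.float32),cv2.INTER_LINEAR)
E
python3 - <<'E'
from h import *
im=cv2.imread('pics/w1.png')
for n,u,v,z in(("cup",311,126,.065),("base",402,243,.073),("h",302,216,.05),("h",342,216,.05),("h",302,257,.05),("h",342,257,.05)): print(n,wray(u,v,z).round(4))
a=rect(im,(.495,-.187),.05,.05,4);b=rect(im,(.612,-.183),.05,.073,4);c=rect(im,(.474,-.025),.05,.065,4)
o=np.hstack([a,b,c])
for i in range(0,o.shape[1],40): cv2.line(o,(i,0),(i,6 if i%400 else 400),(0,0,255),1)
for i in range(0,400,40): cv2.line(o,(0,i),(8,i),(0,0,255),1)
cv2.imwrite('pics/r1.png',cv2.resize(o,None,fx=.66,fy=.66,interpolation=cv2.INTER_AREA))
E
```

```text
cup [ 0.4736 -0.0255  0.065 ]
base [ 0.6133 -0.1815  0.073 ]
h [ 0.4667 -0.1564  0.05  ]
h [ 0.5249 -0.1529  0.05  ]
h [ 0.4692 -0.2204  0.05  ]
h [ 0.5296 -0.2168  0.05  ]
```

View pics/r1.png

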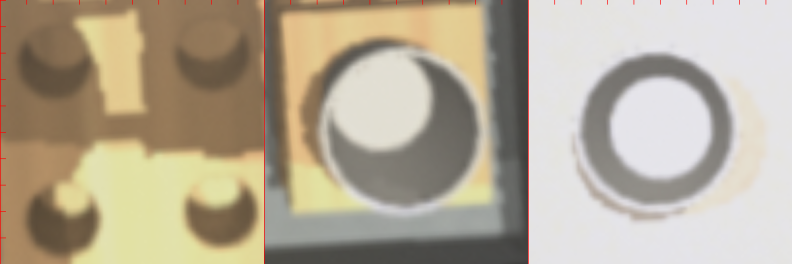

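Request:
arm_command(xyz=[[-0.01,0.03,-0.02],[-0.027,0.06,-0.05],[-0.027,0.077,-0.09],[-0.027,0.077,-0.13],[-0.027,0.077,-0.17],[-0.027,0.077,-0.21],[-0.027,0.077,-0.25],[-0.027,0.077,-0.28],[-0.027,0.077,-0.31],[-0.027,0.077,-0.33],[-0.027,0.077,-0.339],[-0.027,0.077,-0.339],[-0.027,0.077,-0.339]], rot=[[0,0,-0.01],[0,0,-0.01],[0,0,-0.01],[0,0,-0.01],[0,0,-0.01],[0,0,-0.01],[0,0,-0.01],[0,0,-0.01],[0,0,-0.01],[0,0,-0.01],[0,0,-0.01],[0,0,-0.01],[0,0,-0.01]])

```text
time: 4.25
ee_pos: [0.4737, -0.0229, 0.0406]
eef_rot: [0.689, 0.725, 0.0, 0.0]
ft_force: [1.4, -0.1, 0.8]
width: 0.0826
grip_force: 0.0
```

Request:
arm_command(xyz=[[0,0,0],[0,0,0],[0,0,0],[0,0,0],[0,0,0],[0,0,0],[0,0,0],[0,0,0]], rot=[[0,0,0],[0,0,0],[0,0,0],[0,0,0],[0,0,0],[0,0,0],[0,0,0],[0,0,0]], grip=0.4, squeeze=12)

```text
time: 4.92
ee_pos: [0.4733, -0.023, 0.0399]
eef_rot: [0.689, 0.725, 0.0, 0.0]
ft_force: [0.3, 0.2, -0.3]
width: 0.0392
grip_force: 0.0
```

Run:
```python
from h import *
st()
a=np.array(r.camera("wrist"));b=np.array(r.camera("scene"))[150:390,150:470]
cv2.imwrite('pics/w2.png',cv2.cvtColor(np.hstack([cv2.resize(a,(400,300)),cv2.resize(b,(400,300))]),cv2.COLOR_RGB2BGR))
spot("scene","cup1");spot("wrist","cup1")
```

```text
{'time': np.float64(4.917), 'joint_positions': array([ 0.528,  0.203, -0.62 ,  1.991,  0.141,  0.989, -0.108]), 'ee_pos': array([ 0.473, -0.023,  0.04 ]), 'eef_rot': array([0.689, 0.725, 0.   , 0.   ]), 'ft_force': array([ 0.33 ,  0.175, -0.3  ]), 'width': np.float64(0.039), 'grip_force': np.float64(0.0)}
scene cup1 0.75 [ 0.596  0.028 -0.001] [299. 326.]
scene cup1 0.72 [ 0.473 -0.03   0.003] [326. 278.]
scene cup1 0.67 [ 0.428  0.083 -0.002] [379. 300.]
scene cup1 0.58 [0.589 0.197 0.   ] [363. 383.]
wrist cup1 0.94 [ 0.597  0.027 -0.   ] 
wrist cup1 0.94 [ 0.307 -0.164 -0.003] 
wrist cup1 0.76 [ 0.471 -0.02  -0.004] 
wrist cup1 0.67 [0.429 0.079 0.002]
```

View pics/w2.png

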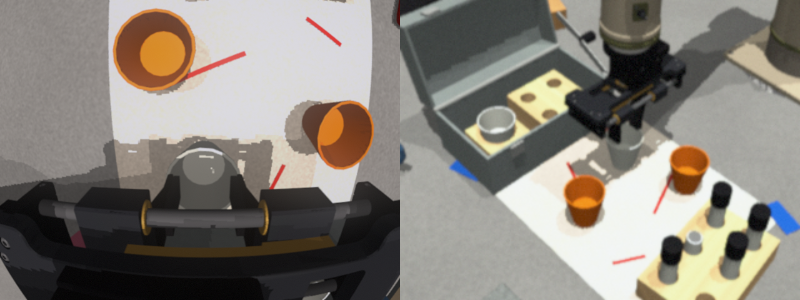

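Run:
```python
from h import *
im=cv2.imread('pics/w2.png')[:, :400]
for n in((.473,-.024),):
  for t in np.arange(0,6.28,.785): print(round(t,1),(wpx((n[0]+.032*np.cos(t),n[1]+.032*np.sin(t),.065))*.625).round())
ft=r.read_state()["ee_pos"];print((wpx((ft[0]-.02,ft[1],ft[2]))*.625).round(),(wpx((ft[0]+.02,ft[1],ft[2]))*.625).round(),(wpx((ft[0]+.02,ft[1],ft[2]+.04))*.625).round())
cv2.imwrite('pics/w3.png',cv2.resize(cv2.cvtColor(np.array(r.camera("wrist")),cv2.COLOR_RGB2BGR)[200:400,180:460],None,fx=2.8,fy=2.8,interpolation=2))
st()
```

```text
0.0 [243. 185.]
0.8 [235. 159.]
1.6 [207. 146.]
2.4 [177. 156.]
3.1 [166. 182.]
3.9 [177. 206.]
4.7 [203. 216.]
5.5 [229. 208.]
[183. 169.] [227. 171.] [231. 192.]
{'time': np.float64(5.167), 'joint_positions': array([ 0.528,  0.203, -0.62 ,  1.991,  0.141,  0.989, -0.109]), 'ee_pos': array([ 0.473, -0.023,  0.04 ]), 'eef_rot': array([0.689, 0.725, 0.   , 0.   ]), 'ft_force': array([-0.111, -0.208,  0.026]), 'width': np.float64(0.035), 'grip_force': np.float64(0.0)}
```

View pics/w3.png

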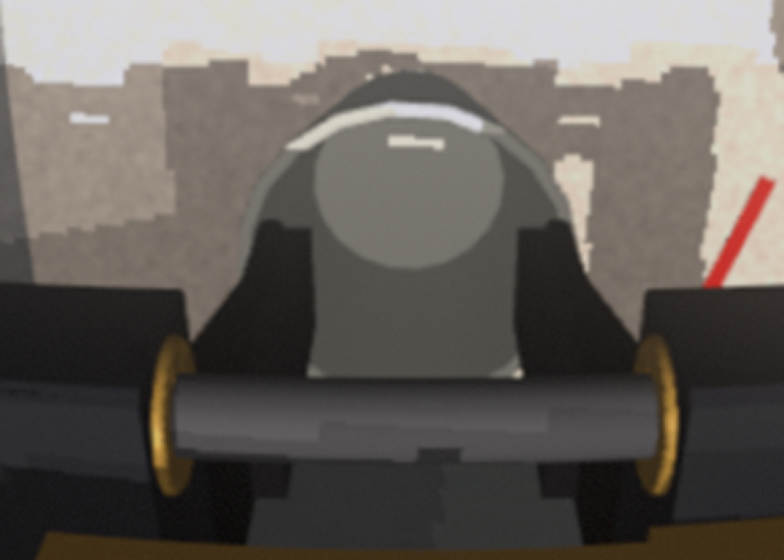

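The fingers now show inside the cup walls, with almost no force reading. I'll open a little and see whether the wall stops them.

Request:
arm_command(xyz=[[0,0,0],[0,0,0],[0,0,0],[0,0,0]], rot=[[0,0,0],[0,0,0],[0,0,0],[0,0,0]], grip=0.6, squeeze=6)

```text
time: 5.5
ee_pos: [0.4733, -0.023, 0.0399]
eef_rot: [0.689, 0.725, 0.0, 0.0]
ft_force: [0.2, -0.3, 0.0]
width: 0.0502
grip_force: 0.0
```

Request:
arm_command(xyz=[[0,0,0],[0,0,0],[0,0,0],[0,0,0]], rot=[[0,0,0],[0,0,0],[0,0,0],[0,0,0]])

```text
time: 5.83
ee_pos: [0.4733, -0.023, 0.0399]
eef_rot: [0.689, 0.725, 0.0, 0.0]
ft_force: [-0.6, 0.0, -0.4]
width: 0.0522
grip_force: 0.0
```

Request:
arm_command(xyz=[[0,0,0],[0,0,0],[0,0,0],[0,0,0],[0,0,0],[0,0,0],[0,0,0],[0,0,0],[0,0,0],[0,0,0]], rot=[[0,0,0],[0,0,0],[0,0,0],[0,0,0],[0,0,0],[0,0,0],[0,0,0],[0,0,0],[0,0,0],[0,0,0]], grip=0.95, squeeze=15)

```text
time: 6.67
ee_pos: [0.4732, -0.023, 0.0399]
eef_rot: [0.689, 0.725, 0.0, 0.0]
ft_force: [-0.4, 0.1, -0.3]
width: 0.0832
grip_force: 0.0
```

Run:
```python
from h import *
st()
a=np.array(r.camera("wrist"))[150:420,130:530];b=np.array(r.camera("scene"))[200:310,260:400]
cv2.imwrite('pics/w4.png',cv2.cvtColor(np.hstack([cv2.resize(a,(400,300)),cv2.resize(b,(400,300))]),cv2.COLOR_RGB2BGR))
```

```text
{'time': np.float64(6.667), 'joint_positions': array([ 0.529,  0.203, -0.62 ,  1.991,  0.141,  0.989, -0.109]), 'ee_pos': array([ 0.473, -0.023,  0.04 ]), 'eef_rot': array([0.689, 0.725, 0.   , 0.   ]), 'ft_force': array([-0.437,  0.09 , -0.268]), 'width': np.float64(0.083), 'grip_force': np.float64(0.0)}
```

View pics/w4.png

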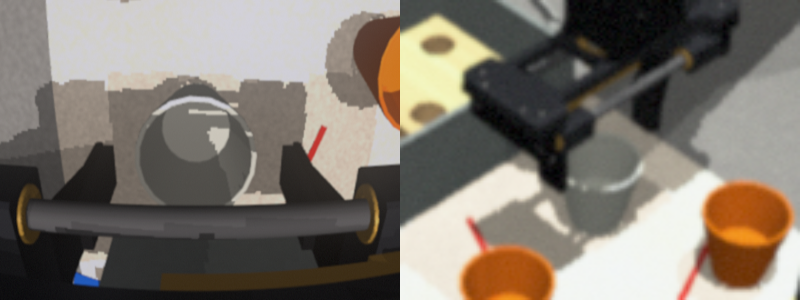

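Request:
arm_command(xyz=[[0,0,-0.006],[0,0,-0.011],[0,0,-0.011]], rot=[[0,0,0],[0,0,0],[0,0,0]])

```text
time: 7.02
ee_pos: [0.4724, -0.023, 0.0276]
eef_rot: [0.689, 0.725, -0.0, -0.001]
ft_force: [-0.4, -0.3, -0.7]
width: 0.0826
grip_force: 0.0
```

Request:
arm_command(xyz=[[0,0,0],[0,0,0],[0,0,0],[0,0,0],[0,0,0],[0,0,0]], rot=[[0,0,0],[0,0,0],[0,0,0],[0,0,0],[0,0,0],[0,0,0]], grip=0.62)

```text
time: 7.52
ee_pos: [0.4733, -0.023, 0.029]
eef_rot: [0.689, 0.725, 0.0, 0.0]
ft_force: [-0.8, -0.2, 0.5]
width: 0.0616
grip_force: 15.0
```

Request:
arm_command(xyz=[[0,0,0.02],[0,0,0.05],[0,0,0.09],[0.01,-0.01,0.12],[0.03,-0.035,0.13],[0.055,-0.06,0.13],[0.08,-0.09,0.13],[0.105,-0.12,0.13],[0.128,-0.146,0.13],[0.1407,-0.158,0.13],[0.1407,-0.158,0.13],[0.1407,-0.158,0.13]], rot=[[0,0,0],[0,0,0],[0,0,0],[0,0,0],[0,0,0],[0,0,0],[0,0,0],[0,0,0],[0,0,0],[0,0,0],[0,0,0],[0,0,0]], grip=0.5, squeeze=20)

```text
time: 8.52
ee_pos: [0.614, -0.1814, 0.158]
eef_rot: [0.689, 0.725, 0.0, -0.001]
ft_force: [0.4, 0.8, -0.6]
width: 0.0612
grip_force: 20.0
```

Run:
```python
from h import *
st()
b=np.array(r.camera("scene"))[130:320,130:370];a=np.array(r.camera("wrist"))[150:420,130:530]
cv2.imwrite('pics/w5.png',cv2.cvtColor(np.hstack([cv2.resize(a,(400,300)),cv2.resize(b,(400,300))]),cv2.COLOR_RGB2BGR))
```

```text
{'time': np.float64(8.517), 'joint_positions': array([ 0.597,  0.431, -0.511,  1.436,  0.211,  1.33 ,  0.124]), 'ee_pos': array([ 0.614, -0.181,  0.158]), 'eef_rot': array([ 0.689,  0.725,  0.   , -0.001]), 'ft_force': array([ 0.381,  0.83 , -0.567]), 'width': np.float64(0.061), 'grip_force': np.float64(20.041)}
```

View pics/w5.png

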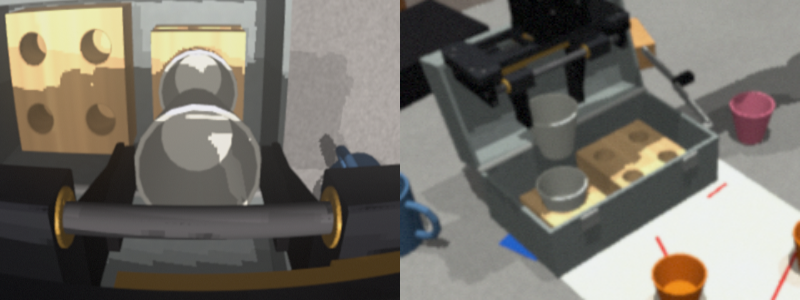

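The cup is held upright above the base cup, so I'll lower it.

Request:
arm_command(xyz=[[0,0,-0.02],[0,0,-0.04],[0,0,-0.058],[0,0,-0.07],[0,0,-0.08],[0,0,-0.088],[0,0,-0.093],[0,0,-0.093]], rot=[[0,0,0],[0,0,0],[0,0,0],[0,0,0],[0,0,0],[0,0,0],[0,0,0],[0,0,0]])

```text
time: 9.28
ee_pos: [0.6137, -0.1808, 0.0653]
eef_rot: [0.689, 0.725, -0.0, -0.0]
ft_force: [-0.1, -0.2, -1.3]
width: 0.0613
grip_force: 20.0
```

Request:
arm_command(xyz=[[0,0,-0.002],[0,0,-0.002]], rot=[[0,0,0],[0,0,0]])

```text
time: 9.45
ee_pos: [0.6143, -0.1811, 0.0643]
eef_rot: [0.689, 0.725, 0.0, 0.0]
ft_force: [0.2, -0.2, -0.9]
width: 0.0609
grip_force: 20.0
```

Request:
arm_command(xyz=[[0,0,0],[0,0,0],[0,0,0],[0,0,0],[0,0,0.02],[0,0,0.05],[0,0,0.09],[0,0,0.13],[-0.01,0.02,0.17],[-0.03,0.05,0.19],[-0.05,0.08,0.2],[-0.06,0.12,0.2],[-0.08,0.16,0.2],[-0.09,0.2,0.2],[-0.09,0.24,0.2],[-0.09,0.28,0.2],[-0.09,0.3,0.2],[-0.09,0.3,0.2],[-0.09,0.3,0.2]], rot=[[0,0,0],[0,0,0],[0,0,0],[0,0,0],[0,0,0],[0,0,0],[0,0,0],[0,0,0],[0,0,0.02],[0,0,0.04],[0,0,0.06],[0,0,0.08],[0,0,0.1],[0,0,0.1],[0,0,0.1],[0,0,0.1],[0,0,0.1],[0,0,0.1],[0,0,0.1]], grip=0.86)

```text
time: 11.03
ee_pos: [0.5237, 0.1204, 0.2641]
eef_rot: [0.651, 0.759, 0.0, 0.0]
ft_force: [-0.2, -0.7, 0.4]
width: 0.0748
grip_force: 0.0
```

Run:
```python
from h import *
st()
snap("wrist","w6.png");im=cv2.imread('pics/w6.png')
for l in("tube0","vial","bench_rack"): spot("wrist",l)
C=(.529,.217)
a=rect(im,C,.1,.118,4)
for i in range(0,800,80): cv2.line(a,(i,0),(i,6),(0,0,255),1);cv2.line(a,(0,i),(6,i),(0,0,255),1)
b=np.array(r.camera("scene"))[130:320,130:370]
cv2.imwrite('pics/r6.png',np.hstack([cv2.resize(a,(560,560),interpolation=3),cv2.copyMakeBorder(cv2.resize(b[...,::-1],(240,190)),0,370,0,0,0)]))
```

```text
{'time': np.float64(11.033), 'joint_positions': array([ 0.346,  0.172, -0.74 ,  1.541,  0.116,  1.473, -0.244]), 'ee_pos': array([0.524, 0.12 , 0.264]), 'eef_rot': array([0.651, 0.759, 0.   , 0.   ]), 'ft_force': array([-0.238, -0.676,  0.402]), 'width': np.float64(0.075), 'grip_force': np.float64(0.0)}
wrist tube0 0.96 [0.526 0.245 0.002] 
wrist tube0 0.88 [0.475 0.176 0.001] 
wrist tube0 0.86 [ 0.464  0.238 -0.001] 
wrist tube0 0.74 [0.594 0.194 0.002] 
wrist vial 0.95 [0.533 0.185 0.   ] 
wrist bench_rack 0.87 [ 0.526  0.217 -0.009]
```

View pics/r6.png

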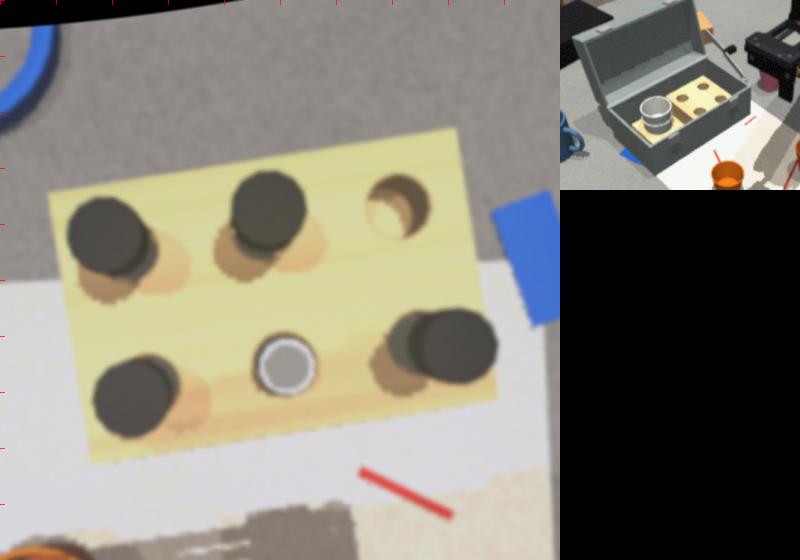

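Cup nested properly. In the rectified view, the cap tops are at (106,236), (269,208), (134,398) and (457,345), and the vial is at (287,366). Next is the far tube D.

Request:
arm_command(xyz=[[0.03,0.03,0],[0.06,0.06,-0.01],[0.069,0.0736,-0.04],[0.069,0.0736,-0.08],[0.069,0.0736,-0.115],[0.069,0.0736,-0.145],[0.069,0.0736,-0.165],[0.069,0.0736,-0.18],[0.069,0.0736,-0.18],[0.069,0.0736,-0.18]], rot=[[0,0,0.01],[0,0,0.01],[0,0,0.01],[0,0,0.01],[0,0,0.01],[0,0,0.01],[0,0,0.01],[0,0,0.01],[0,0,0.01],[0,0,0.01]], grip=0.55)

```text
time: 12.12
ee_pos: [0.5929, 0.1916, 0.0836]
eef_rot: [0.648, 0.761, -0.001, -0.0]
ft_force: [-0.5, 0.2, 1.2]
width: 0.048
grip_force: 0.0
```

Request:
arm_command(xyz=[[0,0,0],[0,0,0],[0,0,0],[0,0,0],[0,0,0],[0,0,0]], rot=[[0,0,0],[0,0,0],[0,0,0],[0,0,0],[0,0,0],[0,0,0]], grip=0.2, squeeze=20)

```text
time: 12.62
ee_pos: [0.5937, 0.1929, 0.0849]
eef_rot: [0.648, 0.762, 0.001, 0.001]
ft_force: [0.9, 0.1, 5.1]
width: 0.0197
grip_force: 2.6
```

Run:
```python
from h import *
st()
b=np.array(r.camera("scene"))[310:430,300:460];a=np.array(r.camera("wrist"))[150:420,130:530]
cv2.imwrite('pics/w7.png',cv2.cvtColor(np.hstack([cv2.resize(a,(400,300)),cv2.resize(b,(400,300))]),cv2.COLOR_RGB2BGR))
```

```text
{'time': np.float64(12.617), 'joint_positions': array([ 0.154,  0.502, -0.715,  1.561,  0.345,  1.207, -0.462]), 'ee_pos': array([0.594, 0.193, 0.085]), 'eef_rot': array([0.648, 0.762, 0.001, 0.001]), 'ft_force': array([0.908, 0.054, 5.122]), 'width': np.float64(0.02), 'grip_force': np.float64(2.579)}
```

View pics/w7.png

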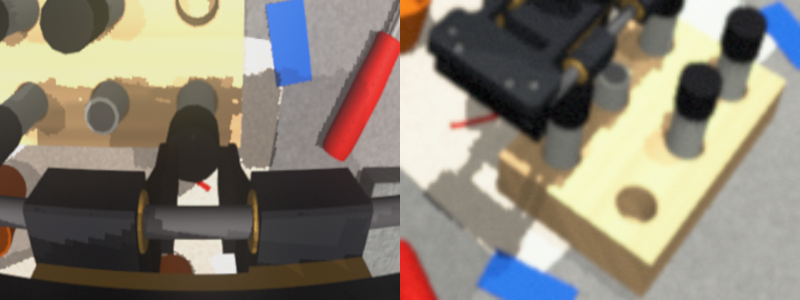

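Run:
```python
from h import *
f=lambda p:((wpx(p)-[130,150])*[1,300/270]).round()
p=np.array(r.read_state()["ee_pos"])
for dz in(0,.02,.034): print("tcp+",dz,f(p+[0,0,dz]),"fingers",f(p+[-.012,-.002,dz]),f(p+[.012,.002,dz]))
for t in(0,1.57,3.14,4.71): print("cap",f((.5928+.014*np.cos(t),.194+.014*np.sin(t),.118)))
a=cv2.cvtColor(np.array(r.camera("wrist"))[220:370,250:400],cv2.COLOR_RGB2BGR)
print(spot("wrist","tube0"))
cv2.imwrite('pics/w8.png',cv2.convertScaleAbs(cv2.resize(a,None,fx=4,fy=4,interpolation=2),alpha=1.8,beta=20))
```

```text
tcp+ 0 [198. 136.] fingers [177. 136.] [219. 136.]
tcp+ 0.02 [198. 153.] fingers [175. 153.] [221. 153.]
tcp+ 0.034 [198. 167.] fingers [173. 167.] [223. 167.]
cap [225. 168.]
cap [201. 135.]
cap [168. 159.]
cap [192. 190.]
wrist tube0 0.9 [0.591 0.198 0.004] 
wrist tube0 0.76 [0.467 0.237 0.   ] 
wrist tube0 0.71 [0.524 0.248 0.001] 
wrist tube0 0.6 [0.475 0.177 0.001] 
None
```

View pics/w8.png

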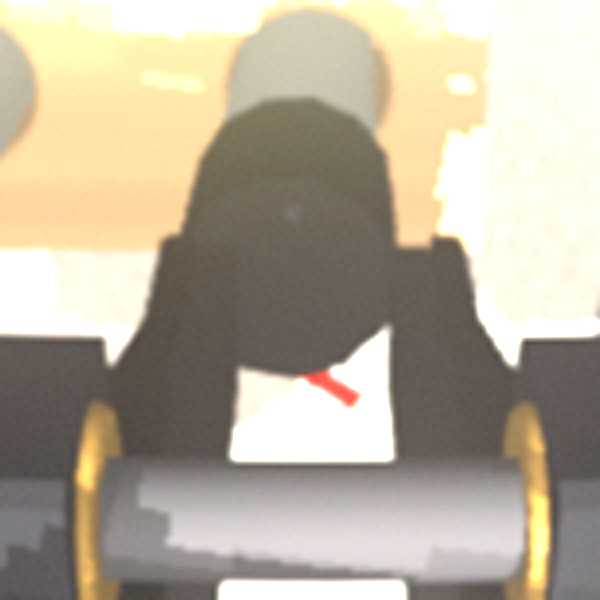

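Request:
arm_command(xyz=[[0,0,0],[0,0,0],[0,0,0],[0,0,-0.006],[0,0,-0.012],[0,0,-0.015],[0,0,-0.015]], rot=[[0,0,0],[0,0,0],[0,0,0],[0,0,0],[0,0,0],[0,0,0],[0,0,0]], grip=0.5)

```text
time: 13.4
ee_pos: [0.5949, 0.194, 0.0721]
eef_rot: [0.648, 0.762, 0.002, 0.002]
ft_force: [-1.3, -0.1, -2.0]
width: 0.0428
grip_force: 0.0
```

Request:
arm_command(xyz=[[0,0,0],[0,0,0],[0,0,0],[0,0,0],[0,0,0]], rot=[[0,0,0],[0,0,0],[0,0,0],[0,0,0],[0,0,0]], grip=0.2, squeeze=20)

```text
time: 13.82
ee_pos: [0.5925, 0.1925, 0.0682]
eef_rot: [0.648, 0.762, -0.0, -0.0]
ft_force: [0.3, 0.9, -0.7]
width: 0.0273
grip_force: 20.0
```

Request:
arm_command(xyz=[[0,0,0.02],[0,0,0.05],[0,0,0.08],[0,-0.01,0.11],[-0.01,-0.04,0.11],[-0.02,-0.08,0.11],[-0.025,-0.12,0.11],[-0.03,-0.16,0.11],[-0.035,-0.2,0.11],[-0.04,-0.24,0.11],[-0.05,-0.28,0.11],[-0.055,-0.32,0.11],[-0.06,-0.36,0.11],[-0.0639,-0.395,0.11],[-0.0639,-0.4091,0.11],[-0.0639,-0.4091,0.085],[-0.0639,-0.4091,0.07],[-0.0639,-0.4091,0.06],[-0.0639,-0.4091,0.06]], rot=[[0,0,0],[0,0,0],[0,0,0],[0,0,-0.02],[0,0,-0.04],[0,0,-0.06],[0,0,-0.08],[0,0,-0.1],[0,0,-0.115],[0,0,-0.115],[0,0,-0.115],[0,0,-0.115],[0,0,-0.115],[0,0,-0.115],[0,0,-0.115],[0,0,-0.115],[0,0,-0.115],[0,0,-0.115],[0,0,-0.115]])

```text
time: 15.4
ee_pos: [0.5278, -0.2157, 0.1266]
eef_rot: [0.69, 0.723, -0.0, -0.002]
ft_force: [-0.3, -0.5, -0.4]
width: 0.0273
grip_force: 20.0
```

Run:
```python
from h import *
st()
a=cv2.cvtColor(np.array(r.camera("wrist")),cv2.COLOR_RGB2BGR);cv2.imwrite('pics/w9f.png',a)
for z in(.05,.063): print((wpx((.5288,-.2165,z))-[200,150])*3)
spot("wrist","tube0",k=2)
cv2.imwrite('pics/w9.png',cv2.convertScaleAbs(cv2.resize(a[150:340,200:460],None,fx=3,fy=3,interpolation=2),alpha=1.5,beta=10))
```

```text
{'time': np.float64(15.4), 'joint_positions': array([ 0.765,  0.307, -0.544,  1.664,  0.167,  1.22 ,  0.23 ]), 'ee_pos': array([ 0.528, -0.216,  0.127]), 'eef_rot': array([ 0.69 ,  0.723, -0.   , -0.002]), 'ft_force': array([-0.31 , -0.527, -0.351]), 'width': np.float64(0.027), 'grip_force': np.float64(19.999)}
[384.03324993 247.74948689]
[384.09785823 263.59403348]
wrist tube0 0.83 [ 0.528 -0.207  0.065]
```

View pics/w9.png

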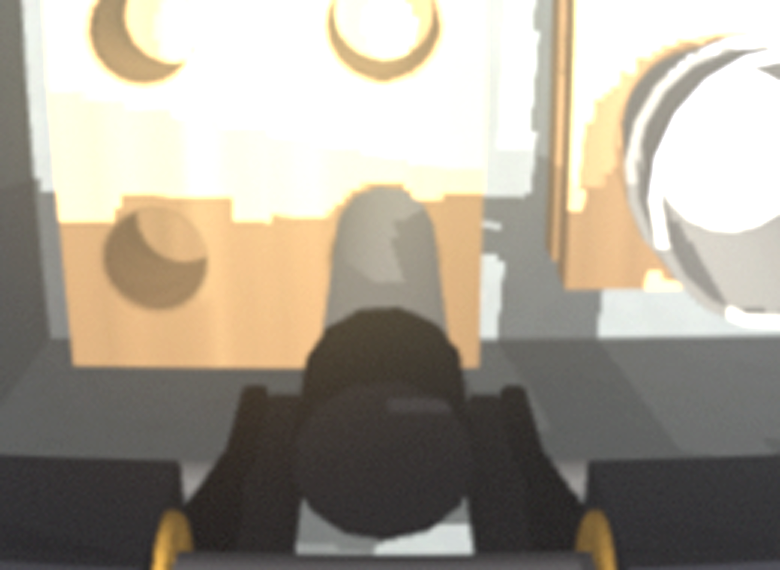

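Run:
```python
from h import *
f=lambda p:((wpx(p)-[200,150])*3).round()
print("BL",f((.4688,-.2195,.05)),"TR",f((.5258,-.1565,.05)),"TL",f((.4658,-.1595,.05)))
for dy in(0,.004,.006,.008): print(dy,"bottom",f((.5285,-.2162+dy,.061)),f((.5285,-.2162+dy+.012,.061)),"top",f((.5285,-.2162+dy,.176)),f((.5285,-.2162+dy+.014,.176)),f((.5285,-.2162+dy-.014,.176)))
```

```text
BL [151. 246.] TR [380.  11.] TL [138.  16.]
0 bottom [380. 257.] [382. 211.] top [379. 491.] [384. 408.] [375. 567.]
0.004 bottom [381. 242.] [383. 195.] top [380. 468.] [385. 383.] [376. 546.]
0.006 bottom [381. 234.] [383. 187.] top [381. 456.] [386. 371.] [377. 535.]
0.008 bottom [381. 226.] [384. 179.] top [382. 444.] [386. 358.] [377. 524.]
```

Request:
arm_command(xyz=[[0.0005,-0.005,0],[0.0005,-0.009,0],[0.0005,-0.009,-0.01],[0.0005,-0.009,-0.016],[0.0005,-0.009,-0.022],[0.0005,-0.009,-0.022]], rot=[[0,0,0],[0,0,0],[0,0,0],[0,0,0],[0,0,0],[0,0,0]])

```text
time: 16.0
ee_pos: [0.5286, -0.225, 0.105]
eef_rot: [0.691, 0.723, -0.0, -0.001]
ft_force: [-0.3, -0.2, 0.2]
width: 0.0276
grip_force: 20.0
```

In the hole with no contact force. I'll continue down.

Request:
arm_command(xyz=[[0,0,-0.01],[0,0,-0.018],[0,0,-0.024],[0,0,-0.028],[0,0,-0.03],[0,0,-0.03]], rot=[[0,0,0],[0,0,0],[0,0,0],[0,0,0],[0,0,0],[0,0,0]])

```text
time: 16.5
ee_pos: [0.5294, -0.2253, 0.0763]
eef_rot: [0.691, 0.723, -0.0, -0.0]
ft_force: [-0.1, 0.4, -0.3]
width: 0.0272
grip_force: 20.0
```

Request:
arm_command(xyz=[[0,0,0],[0,0,0],[0,0,0],[0,0,0.02],[0,0,0.05],[0,0.02,0.08],[-0.01,0.06,0.08],[-0.02,0.1,0.08],[-0.025,0.14,0.08],[-0.03,0.18,0.08],[-0.035,0.22,0.08],[-0.04,0.26,0.08],[-0.045,0.3,0.08],[-0.05,0.34,0.08],[-0.0523,0.375,0.08],[-0.0523,0.4,0.08],[-0.0523,0.405,0.08],[-0.0523,0.405,0.05],[-0.0523,0.405,0.03],[-0.0523,0.405,0.02]], rot=[[0,0,0],[0,0,0],[0,0,0],[0,0,0],[0,0,0],[0,0,0.02],[0,0,0.04],[0,0,0.06],[0,0,0.08],[0,0,0.1],[0,0,0.115],[0,0,0.115],[0,0,0.115],[0,0,0.115],[0,0,0.115],[0,0,0.115],[0,0,0.115],[0,0,0.115],[0,0,0.115],[0,0,0.115]], grip=0.5)

```text
time: 18.17
ee_pos: [0.4763, 0.1786, 0.0948]
eef_rot: [0.648, 0.762, -0.001, -0.0]
ft_force: [-0.0, -0.7, -0.6]
width: 0.0434
grip_force: 0.0
```

Request:
arm_command(xyz=[[0,0,-0.01],[0,0,-0.02],[0,0,-0.028],[0,0,-0.028]], rot=[[0,0,0],[0,0,0],[0,0,0],[0,0,0]])

```text
time: 18.5
ee_pos: [0.4768, 0.179, 0.0678]
eef_rot: [0.648, 0.762, -0.001, -0.0]
ft_force: [-0.5, -0.4, 0.1]
width: 0.0436
grip_force: 0.0
```

Request:
arm_command(xyz=[[0,0,0],[0,0,0],[0,0,0],[0,0,0],[0,0,0]], rot=[[0,0,0],[0,0,0],[0,0,0],[0,0,0],[0,0,0]], grip=0.2)

```text
time: 18.92
ee_pos: [0.4777, 0.1797, 0.0694]
eef_rot: [0.648, 0.762, 0.0, 0.0]
ft_force: [0.5, 0.0, 1.8]
width: 0.0271
grip_force: 20.0
```

Request:
arm_command(xyz=[[0,0,0.02],[0,0,0.05],[0,0,0.08],[0,-0.01,0.11],[0,-0.04,0.11],[0,-0.08,0.11],[0,-0.12,0.11],[0,-0.16,0.11],[0,-0.2,0.11],[0,-0.24,0.11],[-0.003,-0.28,0.11],[-0.005,-0.32,0.11],[-0.0075,-0.36,0.11],[-0.0075,-0.39,0.11],[-0.0075,-0.403,0.11],[-0.0075,-0.403,0.085],[-0.0075,-0.403,0.07],[-0.0075,-0.403,0.06],[-0.0075,-0.403,0.06]], rot=[[0,0,0],[0,0,0],[0,0,0],[0,0,-0.02],[0,0,-0.04],[0,0,-0.06],[0,0,-0.08],[0,0,-0.1],[0,0,-0.115],[0,0,-0.115],[0,0,-0.115],[0,0,-0.115],[0,0,-0.115],[0,0,-0.115],[0,0,-0.115],[0,0,-0.115],[0,0,-0.115],[0,0,-0.115],[0,0,-0.115]])

```text
time: 20.5
ee_pos: [0.4687, -0.2224, 0.1269]
eef_rot: [0.69, 0.723, -0.0, -0.002]
ft_force: [0.3, -0.0, -0.2]
width: 0.0272
grip_force: 19.9
```

Run:
```python
from h import *
st()
a=cv2.cvtColor(np.array(r.camera("wrist")),cv2.COLOR_RGB2BGR);cv2.imwrite('pics/w10f.png',a)
old=cv2.imread('pics/w9f.png')
# compare tube front bottom edge with the first tube (known in-hand +6mm): match patch of tube top region
t=old[200:300,300:350]
x=cv2.matchTemplate(a[170:330,270:380],t,cv2.TM_CCOEFF_NORMED);print(cv2.minMaxLoc(x),"same place would be (30,30)")
cv2.imwrite('pics/w10.png',cv2.convertScaleAbs(cv2.resize(a[150:340,200:460],None,fx=3,fy=3,interpolation=2),alpha=1.5,beta=10))
```

```text
{'time': np.float64(20.5), 'joint_positions': array([ 0.821,  0.186, -0.512,  1.796,  0.097,  1.188,  0.326]), 'ee_pos': array([ 0.469, -0.222,  0.127]), 'eef_rot': array([ 0.69 ,  0.723, -0.   , -0.002]), 'ft_force': array([ 0.276, -0.031, -0.169]), 'width': np.float64(0.027), 'grip_force': np.float64(19.94)}
(0.5395606756210327, 0.9492209553718567, (0, 0), (27, 34)) same place would be (30,30)
```

View pics/w10.png

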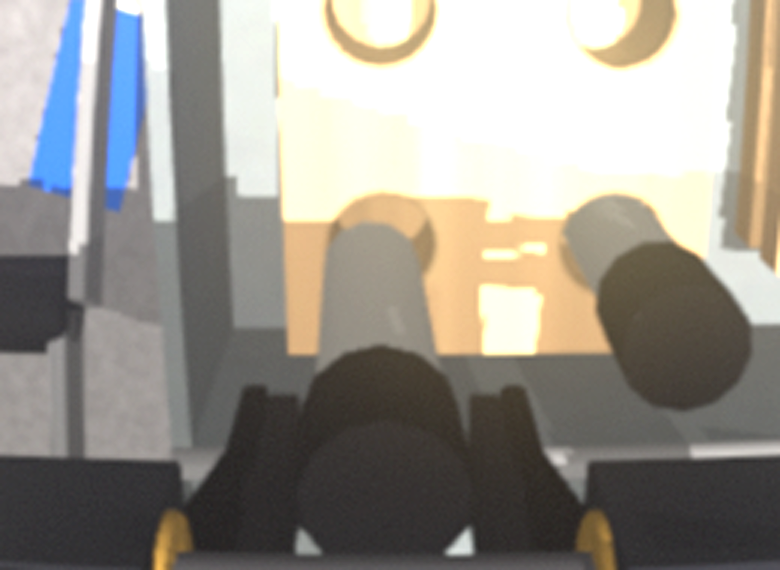

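The hole centre is at about (382,245). The tube bottom, at about (376,269), should be near (382,259), so I'll nudge it +x and +y, then insert.

Request:
arm_command(xyz=[[0.0013,0.0024,0],[0.0013,0.0024,0],[0.0013,0.0024,-0.01],[0.0013,0.0024,-0.016],[0.0013,0.0024,-0.022],[0.0013,0.0024,-0.022]], rot=[[0,0,0],[0,0,0],[0,0,0],[0,0,0],[0,0,0],[0,0,0]])

```text
time: 21.05
ee_pos: [0.4701, -0.2208, 0.1053]
eef_rot: [0.691, 0.723, -0.0, -0.001]
ft_force: [-0.4, -0.1, -0.8]
width: 0.0276
grip_force: 19.9
```

Request:
arm_command(xyz=[[0,0,-0.01],[0,0,-0.018],[0,0,-0.024],[0,0,-0.028],[0,0,-0.03],[0,0,-0.03]], rot=[[0,0,0],[0,0,0],[0,0,0],[0,0,0],[0,0,0],[0,0,0]])

```text
time: 21.55
ee_pos: [0.4708, -0.221, 0.0763]
eef_rot: [0.691, 0.723, -0.0, -0.0]
ft_force: [-0.6, -0.6, -0.9]
width: 0.0275
grip_force: 19.9
```

Request:
arm_command(xyz=[[0,0,0],[0,0,0],[0,0,0],[0,0,0.02],[0,0,0.05],[0,0.02,0.08],[0,0.06,0.08],[0,0.1,0.08],[0,0.14,0.08],[0,0.18,0.08],[0,0.22,0.08],[0,0.26,0.08],[0,0.3,0.08],[0,0.34,0.08],[0,0.38,0.08],[-0.004,0.42,0.08],[-0.004,0.45,0.08],[-0.004,0.459,0.08],[-0.004,0.459,0.05],[-0.004,0.459,0.03]], rot=[[0,0,0],[0,0,0],[0,0,0],[0,0,0],[0,0,0],[0,0,0.02],[0,0,0.04],[0,0,0.06],[0,0,0.08],[0,0,0.1],[0,0,0.115],[0,0,0.115],[0,0,0.115],[0,0,0.115],[0,0,0.115],[0,0,0.115],[0,0,0.115],[0,0,0.115],[0,0,0.115],[0,0,0.115]], grip=0.5)

```text
time: 23.22
ee_pos: [0.4672, 0.2387, 0.1062]
eef_rot: [0.647, 0.762, 0.001, 0.0]
ft_force: [-0.3, -1.2, -0.3]
width: 0.0433
grip_force: 0.0
```

Request:
arm_command(xyz=[[0,0,-0.01],[0,0,-0.02],[0,0,-0.03],[0,0,-0.038],[0,0,-0.038]], rot=[[0,0,0],[0,0,0],[0,0,0],[0,0,0],[0,0,0]])

```text
time: 23.63
ee_pos: [0.4667, 0.2373, 0.0678]
eef_rot: [0.648, 0.762, -0.001, -0.0]
ft_force: [-0.6, 0.7, -0.1]
width: 0.0431
grip_force: 0.0
```

Request:
arm_command(xyz=[[0,0,0],[0,0,0],[0,0,0],[0,0,0],[0,0,0]], rot=[[0,0,0],[0,0,0],[0,0,0],[0,0,0],[0,0,0]], grip=0.2)

```text
time: 24.05
ee_pos: [0.4674, 0.2381, 0.0695]
eef_rot: [0.648, 0.762, 0.0, 0.0]
ft_force: [-0.4, -0.3, 2.7]
width: 0.0275
grip_force: 20.0
```

Request:
arm_command(xyz=[[0,0,0.02],[0,0,0.05],[0,0,0.08],[0,-0.01,0.11],[0,-0.04,0.11],[0,-0.08,0.11],[0,-0.12,0.11],[0,-0.16,0.11],[0,-0.2,0.11],[0,-0.24,0.11],[0.001,-0.28,0.11],[0.001,-0.32,0.11],[0.001,-0.36,0.11],[0.001,-0.39,0.11],[0.001,-0.399,0.11],[0.001,-0.399,0.085],[0.001,-0.399,0.07],[0.001,-0.399,0.06],[0.001,-0.399,0.06]], rot=[[0,0,0],[0,0,0],[0,0,0],[0,0,-0.02],[0,0,-0.04],[0,0,-0.06],[0,0,-0.08],[0,0,-0.1],[0,0,-0.115],[0,0,-0.115],[0,0,-0.115],[0,0,-0.115],[0,0,-0.115],[0,0,-0.115],[0,0,-0.115],[0,0,-0.115],[0,0,-0.115],[0,0,-0.115],[0,0,-0.115]])

```text
time: 25.63
ee_pos: [0.4669, -0.1602, 0.127]
eef_rot: [0.69, 0.723, -0.0, -0.001]
ft_force: [0.4, 0.6, 0.0]
width: 0.0276
grip_force: 20.0
```

```bash
cat > m.py <<'E'
from h import *
import sys
a=cv2.cvtColor(np.array(r.camera("wrist")),cv2.COLOR_RGB2BGR);cv2.imwrite('pics/'+sys.argv[1],a)
for n in('w9f.png','w10f.png',sys.argv[1]):
    g=cv2.cvtColor(cv2.imread('pics/'+n),cv2.COLOR_BGR2GRAY).astype(float)
    p=g[195:300,324:330].mean(1);print(n,"cap/body edge row",195+np.argmin(np.diff(cv2.GaussianBlur(p[:,None],(1,5),0)[:,0])))
    q=g[242:248,290:365].mean(0);print(q.round()[::3])
    print("rows",g[195:235:2,324:330].mean(1).round())
E
python3 m.py w11f.png
```

```text
w9f.png cap/body edge row 210
[131. 130. 131. 133. 134. 134. 128.  91.  94.  94.  94.  97. 100.  99.
 100.  95.  94.  92.  90. 108. 119. 119. 118. 123. 150.]
rows [230. 230. 230. 227. 217. 216. 216. 214. 148. 116. 114. 113. 113. 113.
 112. 112. 112. 112. 111. 110.]
w10f.png cap/body edge row 213
[ 88.  89. 120. 122. 122. 121.  91.  91.  92.  93.  94.  94.  94.  94.
  94.  93.  92. 111. 135. 137. 135. 132. 130. 138. 174.]
rows [214. 214. 214. 213. 213. 213. 213. 213. 214. 188. 128. 125. 125. 125.
 121. 102.  99.  98.  98.  97.]
w11f.png cap/body edge row 215
[ 88. 105. 121. 120. 119. 118.  88.  88.  90.  91.  92.  92.  92.  92.
  92.  91.  90. 111. 134. 132. 128. 126. 126. 126. 184.]
rows [121. 216. 222. 222. 210. 207. 207. 206. 206. 207. 171. 116. 120. 120.
 108.  97.  98.  96.  94.  95.]
```

The in-hand pose matches the previous tube, so I can insert straight down.

Request:
arm_command(xyz=[[0,0,-0.01],[0,0,-0.016],[0,0,-0.022],[0,0,-0.022]], rot=[[0,0,0],[0,0,0],[0,0,0],[0,0,0]])

```text
time: 26.02
ee_pos: [0.4675, -0.1609, 0.1058]
eef_rot: [0.691, 0.723, -0.0, -0.001]
ft_force: [-0.3, 1.0, -0.9]
width: 0.0277
grip_force: 20.0
```

Request:
arm_command(xyz=[[0,0,-0.01],[0,0,-0.018],[0,0,-0.024],[0,0,-0.028],[0,0,-0.03],[0,0,-0.03]], rot=[[0,0,0],[0,0,0],[0,0,0],[0,0,0],[0,0,0],[0,0,0]])

```text
time: 26.52
ee_pos: [0.4678, -0.161, 0.0764]
eef_rot: [0.691, 0.723, -0.0, -0.0]
ft_force: [-0.1, 0.6, 0.1]
width: 0.027
grip_force: 20.0
```

Request:
arm_command(xyz=[[0,0,0],[0,0,0],[0,0,0],[0,0,0.02],[0,0,0.05],[0.01,0.02,0.08],[0.015,0.055,0.08],[0.02,0.09,0.08],[0.025,0.13,0.08],[0.03,0.17,0.08],[0.035,0.21,0.08],[0.04,0.25,0.08],[0.045,0.29,0.08],[0.05,0.33,0.08],[0.055,0.37,0.08],[0.058,0.4,0.08],[0.058,0.409,0.08],[0.058,0.409,0.08],[0.058,0.409,0.05],[0.058,0.409,0.03]], rot=[[0,0,0],[0,0,0],[0,0,0],[0,0,0],[0,0,0],[0,0,0.02],[0,0,0.04],[0,0,0.06],[0,0,0.08],[0,0,0.1],[0,0,0.115],[0,0,0.115],[0,0,0.115],[0,0,0.115],[0,0,0.115],[0,0,0.115],[0,0,0.115],[0,0,0.115],[0,0,0.115],[0,0,0.115]], grip=0.5)

```text
time: 28.18
ee_pos: [0.5267, 0.2464, 0.1061]
eef_rot: [0.648, 0.761, 0.0, 0.001]
ft_force: [-0.4, -0.4, -0.2]
width: 0.0435
grip_force: 0.0
```

Request:
arm_command(xyz=[[0,0,-0.01],[0,0,-0.02],[0,0,-0.03],[0,0,-0.038],[0,0,-0.038]], rot=[[0,0,0],[0,0,0],[0,0,0],[0,0,0],[0,0,0]])

```text
time: 28.6
ee_pos: [0.5257, 0.2472, 0.0677]
eef_rot: [0.648, 0.762, -0.001, -0.0]
ft_force: [1.2, -1.1, 0.0]
width: 0.0435
grip_force: 0.0
```

Request:
arm_command(xyz=[[0,0,0],[0,0,0],[0,0,0],[0,0,0],[0,0,0]], rot=[[0,0,0],[0,0,0],[0,0,0],[0,0,0],[0,0,0]], grip=0.2)

```text
time: 29.02
ee_pos: [0.5264, 0.2482, 0.0695]
eef_rot: [0.648, 0.762, 0.0, 0.0]
ft_force: [-0.3, -0.1, 2.9]
width: 0.0278
grip_force: 20.0
```

Request:
arm_command(xyz=[[0,0,0.02],[0,0,0.05],[0,0,0.08],[0,-0.01,0.11],[0,-0.04,0.11],[0,-0.08,0.11],[0,-0.12,0.11],[0,-0.16,0.11],[0,-0.2,0.11],[0,-0.24,0.11],[0.002,-0.28,0.11],[0.002,-0.32,0.11],[0.002,-0.36,0.11],[0.002,-0.395,0.11],[0.002,-0.406,0.11],[0.002,-0.406,0.085],[0.002,-0.406,0.07],[0.002,-0.406,0.06],[0.002,-0.406,0.06]], rot=[[0,0,0],[0,0,0],[0,0,0],[0,0,-0.02],[0,0,-0.04],[0,0,-0.06],[0,0,-0.08],[0,0,-0.1],[0,0,-0.115],[0,0,-0.115],[0,0,-0.115],[0,0,-0.115],[0,0,-0.115],[0,0,-0.115],[0,0,-0.115],[0,0,-0.115],[0,0,-0.115],[0,0,-0.115],[0,0,-0.115]])

```text
time: 30.6
ee_pos: [0.5269, -0.1574, 0.1269]
eef_rot: [0.69, 0.723, -0.001, -0.002]
ft_force: [-0.7, -0.1, -0.1]
width: 0.0276
grip_force: 20.0
```

```bash
python3 m.py w12f.png | tail -6
```

```text
121. 102.  99.  98.  98.  97.]
w12f.png cap/body edge row 214
[128. 129. 131. 132. 133. 131.  96.  92.  92.  94.  94.  94.  94.  94.
  92.  92.  89. 100. 119. 118. 117. 118. 120. 148. 149.]
rows [148. 228. 229. 228. 229. 227. 215. 214. 214. 208. 140. 128. 132. 132.
 117.  98.  96.  96.  96.  95.]
```

Same in-hand pose again, so I'll insert.

Request:
arm_command(xyz=[[0,0,-0.01],[0,0,-0.016],[0,0,-0.022],[0,0,-0.022]], rot=[[0,0,0],[0,0,0],[0,0,0],[0,0,0]])

```text
time: 30.98
ee_pos: [0.5274, -0.1579, 0.1057]
eef_rot: [0.691, 0.723, -0.0, -0.001]
ft_force: [-0.7, -0.3, -1.0]
width: 0.0276
grip_force: 20.0
```

Request:
arm_command(xyz=[[0,0,-0.01],[0,0,-0.018],[0,0,-0.024],[0,0,-0.028],[0,0,-0.03],[0,0,-0.03]], rot=[[0,0,0],[0,0,0],[0,0,0],[0,0,0],[0,0,0],[0,0,0]])

```text
time: 31.48
ee_pos: [0.5278, -0.158, 0.0763]
eef_rot: [0.691, 0.723, -0.0, -0.0]
ft_force: [0.3, -0.3, -1.0]
width: 0.0273
grip_force: 20.0
```

Request:
arm_command(xyz=[[0,0,0],[0,0,0],[0,0,0],[0,0,0.02],[0,0,0.05],[0,0,0.09],[-0.01,0.02,0.13],[-0.02,0.04,0.16],[-0.03,0.06,0.18],[-0.03,0.08,0.19],[-0.03,0.08,0.19]], rot=[[0,0,0],[0,0,0],[0,0,0],[0,0,0],[0,0,0],[0,0,0],[0,0,0],[0,0,0],[0,0,0],[0,0,0],[0,0,0]], grip=0.5)

```text
time: 32.4
ee_pos: [0.4993, -0.0737, 0.2706]
eef_rot: [0.689, 0.725, 0.002, 0.003]
ft_force: [1.5, 0.6, 0.7]
width: 0.0437
grip_force: 0.0
```

Run:
```python
from h import *
st()
a=np.array(r.camera("wrist"));b=np.array(r.camera("scene"))[120:310,150:400]
for l in("tube0","cup1","base_cup","vial","knee_pad","lid_edge","lid_hinge"): spot("wrist",l);
for l in("knee_pad","lid_edge","vial","cup1"): spot("scene",l,k=4)
cv2.imwrite('pics/v1.png',cv2.cvtColor(np.hstack([a[40:460,150:550],cv2.resize(b,(400,420))]),cv2.COLOR_RGB2BGR))
```

```text
{'time': np.float64(32.4), 'joint_positions': array([ 0.698,  0.071, -0.67 ,  1.614,  0.045,  1.466,  0.076]), 'ee_pos': array([ 0.499, -0.074,  0.271]), 'eef_rot': array([0.689, 0.725, 0.002, 0.003]), 'ft_force': array([1.509, 0.608, 0.732]), 'width': np.float64(0.044), 'grip_force': np.float64(0.0)}
wrist tube0 0.82 [ 0.522 -0.163  0.005] 
wrist tube0 0.8 [ 0.467 -0.228  0.007] 
wrist tube0 0.75 [ 0.526 -0.223  0.005] 
wrist tube0 0.7 [ 0.461 -0.166  0.003] 
wrist cup1 0.8 [ 0.594  0.022 -0.006] 
wrist cup1 0.77 [ 0.305 -0.169 -0.005] 
wrist cup1 0.7 [ 0.43   0.072 -0.001] 
wrist cup1 0.65 [ 0.614 -0.185  0.024] 
wrist base_cup 0.85 [ 0.61  -0.189  0.006] 
wrist lid_hinge 0.79 [ 0.547 -0.269  0.082] 
scene knee_pad 0.77 [ 0.39  -0.214  0.117] [301. 181.]
scene lid_edge 0.77 [ 0.56  -0.343  0.2  ] [201. 151.]
scene vial 0.77 [0.535 0.187 0.009] [381. 359.]
scene cup1 0.98 [0.595 0.026 0.001] [299. 324.]
scene cup1 0.96 [ 0.31  -0.162 -0.001] [340. 217.]
scene cup1 0.76 [ 0.615 -0.185  0.035] [228. 258.]
```

View pics/v1.png

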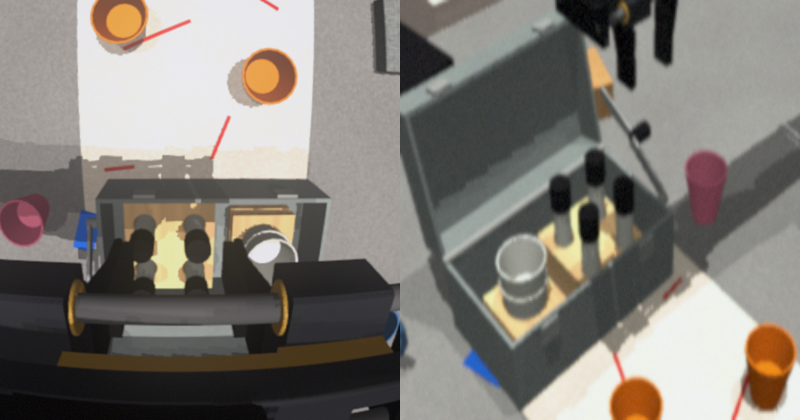

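All four tubes are seated, the cup is nested and the stay is still straight. Next I'll close the fingers and go above the knee pad.

Request:
arm_command(xyz=[[-0.02,-0.03,0],[-0.045,-0.06,0],[-0.07,-0.09,0],[-0.09,-0.12,0],[-0.1067,-0.1398,-0.02],[-0.1067,-0.1398,-0.05],[-0.1067,-0.1398,-0.08],[-0.1067,-0.1398,-0.1],[-0.1067,-0.1398,-0.115],[-0.1067,-0.1398,-0.123],[-0.1067,-0.1398,-0.123]], rot=[[0,0,0],[0,0,0],[0,0,0],[0,0,0],[0,0,0],[0,0,0],[0,0,0],[0,0,0],[0,0,0],[0,0,0],[0,0,0]], grip=0)

```text
time: 33.97
ee_pos: [0.3905, -0.2175, 0.1425]
eef_rot: [0.691, 0.723, -0.0, -0.001]
ft_force: [-0.2, -0.4, -0.2]
width: 0.0008
grip_force: 0.0
```

Run:
```python
from h import *
st()
r.camera("scene");r.camera("wrist")
for c in("scene","wrist"): spot(c,"knee_pad",k=2)
```

```text
{'time': np.float64(33.967), 'joint_positions': array([ 9.050e-01, -0.000e+00, -4.930e-01,  1.944e+00, -1.000e-03,
        1.200e+00,  4.590e-01]), 'ee_pos': array([ 0.391, -0.217,  0.143]), 'eef_rot': array([ 0.691,  0.723, -0.   , -0.001]), 'ft_force': array([-0.167, -0.394, -0.171]), 'width': np.float64(0.001), 'grip_force': np.float64(0.0)}
scene knee_pad 0.66 [ 0.391 -0.212  0.115] [301. 182.]
wrist knee_pad 0.84 [ 0.39  -0.216  0.119]
```

Request:
arm_command(xyz=[[0,0,-0.006],[0,0,-0.011],[0,0,-0.015],[0,0,-0.019],[0,0,-0.023],[0,0,-0.023]], rot=[[0,0,0],[0,0,0],[0,0,0],[0,0,0],[0,0,0],[0,0,0]])

```text
time: 34.67
ee_pos: [0.3909, -0.2176, 0.1199]
eef_rot: [0.691, 0.723, -0.0, -0.001]
ft_force: [-0.0, 0.6, 0.7]
width: 0.0004
grip_force: 0.0
```

Request:
arm_command(xyz=[[0,0,-0.004],[0,0,-0.008],[0,0,-0.012],[0,0,-0.012]], rot=[[0,0,0],[0,0,0],[0,0,0],[0,0,0]])

```text
time: 35.0
ee_pos: [0.3909, -0.2177, 0.108]
eef_rot: [0.691, 0.723, -0.0, -0.001]
ft_force: [-0.4, 0.5, -0.4]
width: 0.0009
grip_force: 0.0
```

Run:
```python
from h import *
r.camera("scene");a=np.array(r.camera("wrist"))
for c in("scene","wrist"): spot(c,"knee_pad",k=2)
p=np.array(r.read_state()["ee_pos"])
for d in(0,.01,.02): print(d,wpx(p+[0,0,d]).round())
print(wpx((.391,-.217,.129)).round())
b=np.array(r.camera("scene"))[130:230,250:350]
cv2.imwrite('pics/k1.png',cv2.cvtColor(np.hstack([cv2.resize(a[150:350,230:430],(400,400)),cv2.resize(b,(400,400))]),cv2.COLOR_RGB2BGR))
```

```text
scene knee_pad 0.62 [ 0.394 -0.214  0.116] [300. 182.]
wrist knee_pad 0.63 [ 0.389 -0.215  0.115] 
wrist knee_pad 0.23 [ 0.552 -0.266  0.09 ] 
0 [328. 272.]
0.01 [328. 280.]
0.02 [328. 288.]
[327. 286.]
```

Request:
arm_command(xyz=[[0,0,-0.004],[0,0,-0.008],[0,0,-0.01],[0,0,-0.01]], rot=[[0,0,0],[0,0,0],[0,0,0],[0,0,0]])

```text
time: 35.58
ee_pos: [0.3909, -0.2177, 0.0982]
eef_rot: [0.691, 0.723, -0.0, -0.001]
ft_force: [-1.0, 0.2, -0.8]
width: 0.0002
grip_force: 0.0
```

Run:
```python
from h import *
a=cv2.cvtColor(np.array(r.camera("wrist")),cv2.COLOR_RGB2GRAY).astype(int)
print("tcp",wpx(r.read_state()["ee_pos"]).round(),"tcp+.03",wpx(np.array(r.read_state()["ee_pos"])+[0,0,.03]).round(),"pad top",wpx((.391,-.217,.129)).round(),"pad ends",wpx((.377,-.217,.119)).round(),wpx((.405,-.217,.119)).round())
print("rows 220.. step4, cols 280..376 step 4")
for y in range(220,344,4): print(y,*(f"{v:3d}" for v in a[y,280:380:4]))
spot("wrist","knee_pad",r.look_for,2)
```

```text
tcp [328. 272.] tcp+.03 [328. 296.] pad top [328. 296.] pad ends [301. 286.] [355. 288.]
rows 220.. step4, cols 280..376 step 4
220  85  82  83  69  67  67  66  67  67  67  66  67  69  83  85  91  86  86  86  72 159 128  63 148 153
224  84  82  81  65  66  65  66  66  66  65  65  66  80  84  86  86  85  85  86  72 159 130  63 149 153
228  84  83  81  65  65  65  65  65  65  65  65  65  83  84  83  94  89  83  85  73 159 135  62 149 153
232  81  81  82  85  83  75  66  65  65  64  64  67  85  84  84  89  84  82  84  72 157 139  60 149 151
236  79  81  83  85  83  83  83  83  77  68  64  76  82  83  84  85  83  84  84  71 157 140  60 142 144
240  83  81  85  81  80  82  81  83  86  83  83  82  84  84  82 115 115  83  82  71  98  94  59  89  89
244  81  84  83  77  80  81  80  84  80  84  84  83  83  83  84 147 141 103  84  74  91  88  59  87  88
248  78  82  79  81  83  79  82  80  82  81  82  82  80  83  84 131 142  90  85  73  93  88  57  93  93
252  78  80  78  78  82  81  79  79  82  82  83  79  80  81  83 108 143  93  82  72  91  87  56 109 137
256  80  80  80  80  81  80  80  79 
[... 1594 characters left out ...]
1  28  27  27  25  27  27  26  26
320  27  27  26  27  27  28  27  33  20  20  23  21  82  22  20  20  22  28  27  26  27  26  28  27  28
324  26  26  26  26  26  28  25  58  45  20  21  21  83  23  23  20  52  42  25  23  25  26  27  25  26
328  27  27  25  27  25  26  27  80  50  20  24  20  84  22  22  22  55  47  23  25  25  23  26  24  25
332  25  26  24  26  25  25  25  95  51  21  22  20  84  22  23  20  56  54  27  24  24  25  25  25  22
336  24  25  25  25  25  25  27 110  44  40  38  38  39  39  39  36  50  62  27  26  25  24  26  26  26
340  32  33  30  29  31  29  25 120  58  59  58  56  57  57  57  57  48  66  29  29  30  30  31  31  32
wrist knee_pad 0.75 [ 0.392 -0.206  0.125]
```

Effective fingertip contact seems to lie about 25 mm above the nominal TCP, as it did in the grasps, so I'll keep pressing and watch the force.

Request:
arm_command(xyz=[[0,0,-0.004],[0,0,-0.008],[0,0,-0.01],[0,0,-0.01]], rot=[[0,0,0],[0,0,0],[0,0,0],[0,0,0]])

```text
time: 36.02
ee_pos: [0.3914, -0.2181, 0.0886]
eef_rot: [0.691, 0.723, 0.0, 0.0]
ft_force: [-0.0, -1.8, 1.5]
width: 0.0006
grip_force: 0.4
```

Request:
arm_command(xyz=[[0,0,-0.004],[0,0,-0.008],[0,-0.001,-0.012],[0,-0.001,-0.012]], rot=[[0,0,0],[0,0,0],[0,0,0],[0,0,0]])

```text
time: 36.35
ee_pos: [0.3917, -0.2193, 0.0769]
eef_rot: [0.691, 0.723, 0.0, 0.001]
ft_force: [0.5, -2.9, 4.7]
width: 0.0004
grip_force: 1.6
```

Request:
arm_command(xyz=[[0,-0.001,-0.004],[0,-0.001,-0.008],[0,-0.002,-0.012],[0,-0.002,-0.012]], rot=[[0,0,0],[0,0,0],[0,0,0],[0,0,0]])

```text
time: 36.68
ee_pos: [0.3917, -0.2188, 0.0648]
eef_rot: [0.69, 0.724, 0.001, -0.001]
ft_force: [-0.8, 6.3, 9.6]
width: 0.0005
grip_force: 4.7
```

Run:
```python
from h import *
st();r.camera("scene");r.camera("top")
for c in("scene","top"):
  for l in("knee_pad","lid_edge"): spot(c,l,k=2)
```

```text
{'time': np.float64(36.683), 'joint_positions': array([ 0.892,  0.095, -0.498,  2.031,  0.05 ,  1.029,  0.417]), 'ee_pos': array([ 0.392, -0.219,  0.065]), 'eef_rot': array([ 0.69 ,  0.724,  0.001, -0.001]), 'ft_force': array([-0.842,  6.33 ,  9.634]), 'width': np.float64(0.001), 'grip_force': np.float64(4.693)}
scene knee_pad 0.62 [ 0.393 -0.223  0.087] [298. 190.]
scene lid_edge 0.84 [ 0.561 -0.315  0.22 ] [206. 149.]
top lid_edge 0.79 [ 0.554 -0.316  0.225] [453. 202.]
```

The stay is broken: the pad is down about 30 mm and the lid has been drawn in about 0.25 rad. Next I'll raise the tool and go behind the lid.

Request:
arm_command(xyz=[[0,0,0.03],[0,0,0.07],[0,0,0.11],[0,0,0.15],[0,0,0.19],[0.01,-0.01,0.21],[0.035,-0.035,0.215],[0.06,-0.065,0.215],[0.085,-0.095,0.215],[0.11,-0.125,0.215],[0.13,-0.15,0.215],[0.139,-0.164,0.215],[0.139,-0.164,0.215],[0.139,-0.164,0.19],[0.139,-0.164,0.16],[0.139,-0.164,0.14],[0.139,-0.164,0.124],[0.139,-0.164,0.124]], rot=[[0,0,0],[0,0,0],[0,0,0],[0,0,0],[0,0,0],[0,0,0],[0,0,0],[0,0,0],[0,0,0],[0,0,0],[0,0,0],[0,0,0],[0,0,0],[0,0,0],[0,0,0],[0,0,0],[0,0,0],[0,0,0]])

```text
time: 38.48
ee_pos: [0.5284, -0.3831, 0.1846]
eef_rot: [0.69, 0.723, -0.0, -0.003]
ft_force: [0.1, 0.6, -0.8]
width: 0.0004
grip_force: 0.0
```

Run:
```python
from h import *
st();r.camera("scene");r.camera("top")
for c in("scene","top"):
  for l in("lid_edge","knee_pad"): spot(c,l,k=1)
```

```text
{'time': np.float64(38.483), 'joint_positions': array([ 0.871,  0.436, -0.434,  1.36 ,  0.18 ,  1.392,  0.486]), 'ee_pos': array([ 0.528, -0.383,  0.185]), 'eef_rot': array([ 0.69 ,  0.723, -0.   , -0.003]), 'ft_force': array([ 0.065,  0.605, -0.8  ]), 'width': np.float64(0.0), 'grip_force': np.float64(0.0)}
scene lid_edge 0.77 [ 0.555 -0.313  0.22 ] [209. 148.]
top lid_edge 0.94 [ 0.554 -0.314  0.219] [452. 203.]
top knee_pad 0.52 [ 0.391 -0.223  0.089] [404. 286.]
```

Request:
arm_command(xyz=[[0,0.015,0.002],[0,0.03,0.002],[0,0.04,0.002],[0,0.048,0.002],[0,0.056,0.002],[0,0.064,0.003],[0,0.07,0.004],[0,0.07,0.004]], rot=[[0,0,0],[0,0,0],[0,0,0],[0,0,0],[0,0,0],[0,0,0],[0,0,0],[0,0,0]])

```text
time: 39.45
ee_pos: [0.5303, -0.3156, 0.1943]
eef_rot: [0.691, 0.723, -0.001, 0.002]
ft_force: [0.3, -2.5, 2.0]
width: 0.0002
grip_force: 1.2
```

Run:
```python
from h import *
st();r.camera("scene")
for l in("lid_edge",): spot("scene",l,k=1)
```

```text
{'time': np.float64(39.45), 'joint_positions': array([ 0.827,  0.348, -0.469,  1.458,  0.16 ,  1.37 ,  0.396]), 'ee_pos': array([ 0.53 , -0.316,  0.194]), 'eef_rot': array([ 0.691,  0.723, -0.001,  0.002]), 'ft_force': array([ 0.259, -2.472,  1.96 ]), 'width': np.float64(0.0), 'grip_force': np.float64(1.218)}
scene lid_edge 0.59 [ 0.559 -0.3    0.225] [210. 149.]
```

Request:
arm_command(xyz=[[0,0.007,0.002],[0,0.014,0.004],[0,0.021,0.0045],[0,0.029,0.005],[0,0.037,0.005],[0,0.044,0.005],[0,0.051,0.004],[0,0.058,0.003],[0,0.065,0.001],[0,0.072,-0.001],[0,0.079,-0.003],[0,0.086,-0.005],[0,0.086,-0.005]], rot=[[0,0,0],[0,0,0],[0,0,0],[0,0,0],[0,0,0],[0,0,0],[0,0,0],[0,0,0],[0,0,0],[0,0,0],[0,0,0],[0,0,0],[0,0,0]])

```text
time: 40.63
ee_pos: [0.5301, -0.2276, 0.1877]
eef_rot: [0.69, 0.724, -0.0, -0.0]
ft_force: [-1.1, -0.3, 1.1]
width: 0.0004
grip_force: 0.6
```

Run:
```python
from h import *
st();r.camera("scene")
for l in("lid_edge",): spot("scene",l,k=1)
```

```text
{'time': np.float64(40.633), 'joint_positions': array([ 0.76 ,  0.271, -0.519,  1.572,  0.136,  1.337,  0.273]), 'ee_pos': array([ 0.53 , -0.228,  0.188]), 'eef_rot': array([ 0.69 ,  0.724, -0.   , -0.   ]), 'ft_force': array([-1.089, -0.32 ,  1.149]), 'width': np.float64(0.0), 'grip_force': np.float64(0.627)}
scene lid_edge 0.96 [ 0.552 -0.214  0.224] [237. 166.]
```

Request:
arm_command(xyz=[[0,0.008,-0.003],[0,0.016,-0.007],[0,0.023,-0.011],[0,0.03,-0.016],[0,0.037,-0.021],[0,0.043,-0.026],[0,0.049,-0.032],[0,0.055,-0.038],[0,0.06,-0.044],[0,0.064,-0.05],[0,0.064,-0.05]], rot=[[0,0,0],[0,0,0],[0,0,0],[0,0,0],[0,0,0],[0,0,0],[0,0,0],[0,0,0],[0,0,0],[0,0,0],[0,0,0]])

```text
time: 41.65
ee_pos: [0.5299, -0.1635, 0.1363]
eef_rot: [0.69, 0.724, -0.0, -0.001]
ft_force: [-0.0, 0.4, 0.8]
width: 0.0003
grip_force: 0.0
```

Run:
```python
from h import *
st();r.camera("scene")
for l in("lid_edge",): spot("scene",l,k=1)
```

```text
{'time': np.float64(41.65), 'joint_positions': array([ 0.696,  0.264, -0.555,  1.695,  0.145,  1.226,  0.154]), 'ee_pos': array([ 0.53 , -0.163,  0.136]), 'eef_rot': array([ 0.69 ,  0.724, -0.   , -0.001]), 'ft_force': array([-0.008,  0.411,  0.788]), 'width': np.float64(0.0), 'grip_force': np.float64(0.002)}
scene lid_edge 0.69 [ 0.548 -0.145  0.17 ] [261. 205.]
```

Request:
arm_command(xyz=[[0,0.004,-0.006],[0,0.008,-0.012],[0,0.011,-0.018],[0,0.014,-0.023],[0,0.015,-0.027],[0,0.015,-0.03],[0,0.015,-0.03]], rot=[[0,0,0],[0,0,0],[0,0,0],[0,0,0],[0,0,0],[0,0,0],[0,0,0]])

```text
time: 42.33
ee_pos: [0.5301, -0.1496, 0.1071]
eef_rot: [0.691, 0.723, -0.0, -0.0]
ft_force: [-0.1, 0.4, -0.5]
width: 0.0001
grip_force: 0.0
```

Request:
arm_command(xyz=[[0,0,-0.003],[0,0,-0.006],[0,0,-0.006]], rot=[[0,0,0],[0,0,0],[0,0,0]])

```text
time: 42.58
ee_pos: [0.5305, -0.15, 0.1019]
eef_rot: [0.691, 0.723, 0.0, 0.0]
ft_force: [-0.9, -0.8, -0.1]
width: 0.0007
grip_force: 0.0
```

Run:
```python
from h import *
st();r.camera("scene")
for l in("lid_edge","knee_pad"): spot("scene",l,k=1)
```

```text
{'time': np.float64(42.583), 'joint_positions': array([ 0.674,  0.288, -0.559,  1.744,  0.165,  1.156,  0.113]), 'ee_pos': array([ 0.531, -0.15 ,  0.102]), 'eef_rot': array([0.691, 0.723, 0.   , 0.   ]), 'ft_force': array([-0.899, -0.76 , -0.081]), 'width': np.float64(0.001), 'grip_force': np.float64(0.0)}
scene lid_edge 0.79 [ 0.547 -0.123  0.136] [269. 223.]
```

Request:
arm_command(xyz=[[0,0,-0.003],[0,0,-0.006],[0,0,-0.006]], rot=[[0,0,0],[0,0,0],[0,0,0]])

```text
time: 42.98
ee_pos: [0.5306, -0.1502, 0.1013]
eef_rot: [0.691, 0.723, -0.001, 0.001]
ft_force: [-25.8, 5.4, 54.9]
width: 0.0005
grip_force: 27.8
```

The lid is hard against its stop (55 N at the fingertips), so I'll retreat straight up.

Request:
arm_command(xyz=[[0,0,0.006],[0,0,0.02],[0,0,0.05],[0,0,0.09],[0,0.02,0.13],[0,0.04,0.16],[0,0.06,0.17],[0,0.06,0.17],[0,0.06,0.17]], rot=[[0,0,0],[0,0,0],[0,0,0],[0,0,0],[0,0,0],[0,0,0],[0,0,0],[0,0,0],[0,0,0]])

```text
time: 43.73
ee_pos: [0.5306, -0.0892, 0.2664]
eef_rot: [0.69, 0.724, 0.0, 0.001]
ft_force: [-1.0, -0.1, -0.4]
width: 0.0001
grip_force: 0.0
```

Run:
```python
from h import *
st()
for c in("scene","top","wrist"):
    im=cv2.cvtColor(np.array(r.camera(c)),cv2.COLOR_RGB2BGR);cv2.imwrite(f'pics/e_{c}.png',im)
    for l in("lid_edge","vial"): spot(c,l,k=1)
# lid front edge height: compare top-of-lid edge line in wrist rect at z=.135 against case geometry
```

```text
{'time': np.float64(43.733), 'joint_positions': array([ 0.628,  0.154, -0.611,  1.541,  0.089,  1.473,  0.062]), 'ee_pos': array([ 0.531, -0.089,  0.266]), 'eef_rot': array([0.69 , 0.724, 0.   , 0.001]), 'ft_force': array([-0.975, -0.084, -0.431]), 'width': np.float64(0.0), 'grip_force': np.float64(0.0)}
scene lid_edge 0.73 [ 0.545 -0.124  0.136] [270. 222.]
scene vial 0.51 [0.537 0.19  0.007] [381. 361.]
top vial 0.65 [0.538 0.188 0.002] [234. 235.]
wrist lid_edge 0.96 [ 0.547 -0.129  0.136]
```

```bash
python3 -c "
from h import *
print(r.close_job())"
```

```text
the job is handed in; nothing more can be done
None
```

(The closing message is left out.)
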